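Unlock the nipple rack and load the fitting kit

TASK

The pipe nipples in the delivery rack are locked in by a cover plate: its back edge is caught under a lip and its front edge sits behind two stops. Lift the front of the plate, tilt it back until it clears the stops, draw it out and lay it flat on the bench, grip fin up. Then stand every nipple fully home in a hole of its own in the wooden kit block, and press both lock nuts flush into the block's two round recesses; leave the other things on the bench where they are.

Things in the scene. Friction and masses are not known exactly. Their poses are not given: they have to be found in the camera images.
- rack: Delivery rack, fixed: plywood block 62 (x) x 200 (y) x 40 mm high, four 30 mm holes at x = 0, y = -69, -23, 23, 69 (floors 10 mm above the bench), between two steel cheeks at y = -106 and 106 (12 wide, 92 long in x, 84 high) on which the cover lies. Origin: centre of the underside; +x towards the lips (away from the robot, within 0.2 rad), z up.
- rack_stop (a point): Middle between the tops of the two front stops of the rack, one on each cheek: upright, 6 mm thick in the rack's x, 12 mm wide. This point (rack frame x = -42, z = 100 mm) is 16 mm above the cover's resting underside; the cover's front edge (rack x = -35) sits behind them with 1 to 6 mm play, so it cannot be pulled straight out.
- rack_lip (a point): Middle between the front edges of the two lips at the rack's back, one on each cheek (rack x = 25; underside z = 95.5, top 102 mm; wall behind at x = 38). They overhang the cover's back edge by about 10 mm and let it rise only 5 mm. With the cover's front tilted up 15 to 25 degrees about its back edge it slides out forward by 15 mm or more over the stops.
- cover: Cover plate, loose, 0.18 to 0.29 kg: flat aluminium plate 70 (x) x 222 (y) x 6 mm thick; at the start it lies on the rack's cheeks over the nipples, underside 84 mm above the bench, axes along the rack's. Origin: centre of its underside, z up out of the fin side. The bench is bare for it to the left and right of the two blocks, round x = 0.43, y = 0.38 or -0.38 m (long side along the world's x).
- cover_fin (a point): Centre of the cover's dark steel grip fin: upright, 10 mm thick (in the cover's y), 44 mm long (x), 36 mm high, standing on the plate's top, centred 12 mm towards the front (-x) from the plate's middle; this point is 18 mm above the plate's top face and 24 mm above its underside.
- kit: Kit block, fixed to the bench: light wood, 112 (x) x 200 (y) x 36 mm high, yaw within 0.2 rad of the world's. Four deep holes in a row at the back (x = +33 mm; y = -69, -23, 23, 69) for the nipples and two wide shallow round recesses at the front (x = -23 mm; y = -46, 46) for the nuts. Origin: centre of the underside, z up.
- kit_hole0 (a point): Centre of the mouth of nipple hole 0 of the kit block, on its top face 36 mm above the bench: 30 mm wide, 28 mm deep, so that a nipple that is home stands 42 mm out of it (its centre 7 mm above this point).
- kit_hole1 (a point): Centre of the mouth of nipple hole 1 of the kit block, on its top face 36 mm above the bench: 30 mm wide, 28 mm deep, so that a nipple that is home stands 42 mm out of it (its centre 7 mm above this point).
- kit_hole2 (a point): Centre of the mouth of nipple hole 2 of the kit block, on its top face 36 mm above the bench: 30 mm wide, 28 mm deep, so that a nipple that is home stands 42 mm out of it (its centre 7 mm above this point).
- kit_hole3 (a point): Centre of the mouth of nipple hole 3 of the kit block, on its top face 36 mm above the bench: 30 mm wide, 28 mm deep, so that a nipple that is home stands 42 mm out of it (its centre 7 mm above this point).
- kit_recess0 (a point): Centre of the mouth of nut recess 0 of the kit block, on its top face: round, 50 mm wide, 18 mm deep, so that a nut lies flush in it (its centre 9 mm below this point).
- kit_recess1 (a point): Centre of the mouth of nut recess 1 of the kit block, on its top face: round, 50 mm wide, 18 mm deep, so that a nut lies flush in it (its centre 9 mm below this point).
- nipple0_mid (a point): Centre of a grey threaded pipe nipple, 27 mm thick, 70 mm long, 0.12 kg, standing upright in a hole of the delivery rack at the start (40 mm of it showing above the block); this point's y axis points up along it. Two to four of the nipples are there in a run. All nipples are alike; any hole of the kit block will do.
- nipple1_mid (a point): Centre of a grey threaded pipe nipple, 27 mm thick, 70 mm long, 0.12 kg, standing upright in a hole of the delivery rack at the start (40 mm of it showing above the block); this point's y axis points up along it. Two to four of the nipples are there in a run. All nipples are alike; any hole of the kit block will do.
- nipple2_mid (a point): Centre of a grey threaded pipe nipple, 27 mm thick, 70 mm long, 0.12 kg, standing upright in a hole of the delivery rack at the start (40 mm of it showing above the block); this point's y axis points up along it. Two to four of the nipples are there in a run. All nipples are alike; any hole of the kit block will do.
- nipple3_mid (a point): Centre of a grey threaded pipe nipple, 27 mm thick, 70 mm long, 0.12 kg, standing upright in a hole of the delivery rack at the start (40 mm of it showing above the block); this point's y axis points up along it. Two to four of the nipples are there in a run. All nipples are alike; any hole of the kit block will do.
- nut0_mid (a point): Centre of a steel lock nut lying flat on the bench in front of the racks: hexagonal, 41 mm across flats (one pair of flats faces along this point's x axis), 47 mm across corners, 18 mm high, 0.11 kg, with a bore of about 25 mm; either recess will do, any way round.
- nut1_mid (a point): Centre of a steel lock nut lying flat on the bench in front of the racks: hexagonal, 41 mm across flats (one pair of flats faces along this point's x axis), 47 mm across corners, 18 mm high, 0.11 kg, with a bore of about 25 mm; either recess will do, any way round.
- tape_measure: Bystander, to be left alone: pocket tape measure, 68x72x34 mm, between the nuts; origin under its centre.
- ptfe_tape: Bystander, to be left alone: roll of thread tape, 58 mm wide, 14 mm high, flat on the bench at the front right; origin under its centre.
Things that resemble listed ones, but are neither listed nor needed, are in the scene too. What is shaped like the part that bears nut0_mid but turquoise or yellow is not meant. Leave any yellow look-alike of the part that bears nut1_mid alone.

How it is judged:
On the way:
1. the cover plate is off the rack, lying flat on the bench with its fin up, and let go (height (world z) of cover below 0.008 m and angle between cover's own z axis and vertical below 0.1 rad and linear speed of cover below 0.03 m/s and contact force between cover and the fingers below 0.1 N), for 0.2 s.
At the end, for the whole second after the job is handed in: Cover flat on the bench, fin up (within 8 mm, 0.1 rad); every nipple present in a kit-block hole (6 mm of its axis, at most 3.5 mm short of home, 0.14 rad of upright); both nuts in the recesses (6 mm of the axis, at most 2.5 mm proud, 0.08 rad of level); all at rest (height (world z) of cover below 0.008 m and angle between cover's own z axis and vertical below 0.1 rad and linear speed of each of cover, nipple0, nipple1, nipple2, nipple3, nut0, nut1 below 0.03 m/s and (horizontal distance between nipple0_mid and kit_hole0 below 0.006 m or horizontal distance between nipple0_mid and kit_hole1 below 0.006 m or horizontal distance between nipple0_mid and kit_hole2 below 0.006 m or horizontal distance between nipple0_mid and kit_hole3 below 0.006 m) and z of each of nipple0_mid, nipple1_mid, nipple2_mid, nipple3_mid in the frame of kit below 0.0465 m and angle between each of nipple0_mid, nipple1_mid, nipple2_mid, nipple3_mid's own y axis and vertical below 0.14 rad and (horizontal distance between nipple1_mid and kit_hole0 below 0.006 m or horizontal distance between nipple1_mid and kit_hole1 below 0.006 m or horizontal distance between nipple1_mid and kit_hole2 below 0.006 m or horizontal distance between nipple1_mid and kit_hole3 below 0.006 m) and (horizontal distance between nipple2_mid and kit_hole0 below 0.006 m or horizontal distance between nipple2_mid and kit_hole1 below 0.006 m or horizontal distance between nipple2_mid and kit_hole2 below 0.006 m or horizontal distance between nipple2_mid and kit_hole3 below 0.006 m) and (horizontal distance between nipple3_mid and kit_hole0 below 0.006 m or horizontal distance between nipple3_mid and kit_hole1 below 0.006 m or horizontal distance between nipple3_mid and kit_hole2 below 0.006 m or horizontal distance between nipple3_mid and kit_hole3 below 0.006 m) and (horizontal distance between nut0_mid and kit_recess0 below 0.006 m or horizontal distance between nut0_mid and kit_recess1 below 0.006 m) and z of each of nut0_mid, nut1_mid in the frame of kit below 0.0295 m and angle between each of nut0_mid, nut1_mid's own z axis and vertical below 0.08 rad and (horizontal distance between nut1_mid and kit_recess0 below 0.006 m or horizontal distance between nut1_mid and kit_recess1 below 0.006 m)); the robot touches nothing.
It fails at once if a bystander (tape measure or thread tape) is shifted by more than 50 mm (distance of any of tape_measure, ptfe_tape from where it was at the start of the episode above 0.05 m).
It fails at once if the cover plate is dropped from a height or thrown (faster than 1.5 m/s) (linear speed of cover above 1.5 m/s).
Of nipple0, nipple1, nipple2, nipple3 only 2 to 4 are there at a start; the rules pass over those that are not, and their reading is None.
At some moment in a run one of nut0, nut1 may be knocked a few centimetres aside while the robot is not near it.
It also fails if it takes over 210 s, if anything falls off the work surface, if the arm or the gripper's body presses on something with over 40 N, if the wrist force passes 120 N, or if a joint passes its speed limit or range.

ROBOT

A 6-joint arm with a two-finger parallel gripper is mounted at the origin on a cart in front of the work surface, level with it; the furniture and walls round the work are solid. World frame = base frame: x ahead of the robot, y to its left, z up, the work surface at z = 0. Lengths are in m, angles in rad, forces in N, time in s.
With the tool pointing down it reaches from about 0.35 to 0.85 m from the base axis. Payload 8.1 kg.
Tool frame: the origin (TCP) lies between the finger pads; the fingertips stand 8 mm ahead of it and the grasp point (between the pads) lies 11 mm behind it (robot.tip_reach is the y of the fingertips in the tool frame, in m); y points along the fingers, z is the direction in which the jaws open and shut, and the axes are right-handed (so a half turn about y gives the same grasp; the last joint's range is limited). The gripper opens to 93 mm and grips with 3 to 60 N. Pads are 15 mm wide; open, the fingers measure 128 mm over their backs; the gripper's body (75 mm by 188 mm) begins 65 mm behind the grasp point.
Start: joints at [1.016, 0.13, 1.488, -0, 1.523, -0.085], TCP at [0.272, 0.535, 0.227] pointing down, gripper open.
Joint ranges: [-2.96, 2.96], [-0.89, 2.26], [0.02, 2.5], [-1.34, 4.48], [0, 2.73], [-2.66, 2.66]. Speed limits (rad/s): [2.39, 2.39, 2.79, 3.14, 3.14, 3.14].

INTERFACE

Orientations are given as a rotation vector (axis times angle).
In Python, from plant import robot gives the robot as it stands.
- The arm moves only by the tool carry_out, never from a script. Its argument "increments" is a list of rows, each an object with "linear": the shift along the tool's x, y, z in m, a list of three; "yaw": the turn about the tool's y in rad. A call has 1 to 5 rows; each row is the pose to reach, as a shift and turn from the pose measured when the call began, along the tool's axes at that moment; what a row does not reach only later rows make up. A row lasts 1/8 s, in which the tool goes at most 62.5 mm and 10.7 degrees, less where a joint would pass 70% of its speed; a pose out of reach is approached as far as the arm can. A call with a gripper value outside its range is refused whole. "gripper" is the opening, from 0 (shut) to 1 (fully open), set as the call begins (left out, the last holds). The fingers move at their own pace and stop on an object; "newtons" is the grip in N (left out, the last holds). Time passes only in rows, so rows that repeat a pose let the fingers close. It gives the time, the measured TCP pose, the force and the opening at its end, in the units of the state.
- robot.read_state(): the state, without advancing time (a new reading comes with each control period).
- robot.read_camera(name): name is "scene" or "top" or "wrist"; returns the picture (400x640x3 uint8, blue, green, red); there is no depth.
- robot.camera_params(name): a dict with "fov_y" (degrees; the focal length in pixels is half the picture's height over the tangent of half this angle, whatever the lens; pixels are square), "cx", "cy" (the principal point, pixels), "R" (3x3) and "t" (3): a world point X has camera coordinates R X + t. Camera axes: x right, y down, z forward; pixel columns grow to the right and rows downward; lengths in m; the calibration is good to about 2 mm. A picture is of the moment at which its call begins: read the wrist's pose just before it. camera_params takes no time and is no camera call; for the wrist camera it gives the pose at the moment of the call.
- robot.close_job(): hands the job in, once; it reports no verdict.
The state is a dict: "t": time; "q": joint angles; "dq": joint speeds; "joint_torque": joint torques, N m; "tool_pos": TCP position; "orientation": TCP orientation; "force": force on the tool from outside, world axes, zero at the start; "wrist_torque": the same for the moment, N m; "opening": finger opening in m.
Only numpy, scipy, OpenCV 4.12 (cv2) and the standard library are available. Lean on these libraries where they do the work, as an engineer would, in place of code of your own. Each camera call takes 0.05 s, during which the arm holds its last target.

## Working session

There is one attempt and no reset: what is moved stays moved. The work goes in short steps, Python scripts to look and compute and a tool call to move; the robot and the scene stay as the last step left them, time stands still between calls to the robot, and variables do not carry over. Pictures are saved under pics/ and viewed, and the job is handed in when it is done.

Besides the shell and the picture viewer there is one more tool, called after "Request:" by a JSON object that holds its "op" and its "data", one argument or row to a line. carry_out: Moves the arm, as the interface text tells. Its arguments: {"type":"object","properties":{"increments":{"type":"array","items":{"type":"object","properties":{"linear":{"type":"array","items":{"type":"number"}},"yaw":{"type":"number"}}}},"gripper":{"type":"number"},"newtons":{"type":"number"}},"required":["increments"]}

```bash
ls; mkdir -p pics; python3 - <<'E'
from plant import robot
import cv2
print(robot.read_state())
for n in("scene","top","wrist"):
    cv2.imwrite(f"pics/{n}0.png",robot.read_camera(n)); p=robot.camera_params(n); print(n,p)
E
```

```text
pics
{'t': 0.0, 'q': array([ 1.01556808e+00,  1.31176367e-01,  1.48927766e+00, -6.10405118e-05,
        1.52299210e+00, -8.54145397e-02]), 'dq': array([-0.00029569,  0.00044632,  0.0021258 , -0.00063466, -0.00063902,
       -0.00172153]), 'joint_torque': array([-9.36356591e-04, -5.59851301e+01, -4.91752160e+01,  7.66990450e-02,
        3.58949136e-02, -1.41440592e-04]), 'tool_pos': array([0.27134517, 0.53451202, 0.22557925]), 'orientation': array([-1.54101049,  0.3688795 , -0.36804722]), 'force': array([ 0.22040404,  0.06053164, -0.17719989]), 'wrist_torque': array([-0.02007333, -0.07350526,  0.00272871]), 'opening': 0.0928064490001144}
scene {'fov_y': 46.96904508355114, 'cx': 323.10222950108505, 'cy': 188.69711471605427, 'R': array([[ 0.59353428, -0.80473157, -0.01114262],
       [-0.63492624, -0.45969584, -0.62092545],
       [ 0.4945561 ,  0.37561528, -0.78379042]]), 't': array([-0.29060264,  0.35817659,  0.77095907])}
top {'fov_y': 46.016590049874345, 'cx': 325.8244105378548, 'cy': 206.90296214442543, 'R': array([[-0.02234078, -0.99950308, -0.02223691],
       [-0.98373364,  0.02594289, -0.17775011],
       [ 0.17823867,  0.01790412, -0.98382438]]), 't': array([0.01279177, 0.48526732, 1.25456653])}
wrist {'fov_y': 65.01446071340095, 'cx': 316.896812517, 'cy': 201.7303103967117, 'R': array([[ 0.45348567,  0.89126303, -0.00098296],
       [ 0.86042732, -0.43750795,  0.26125011],
       [ 0.23241251, -0.11931895, -0.96527064]]), 't': array([-0.59969171, -0.02962863,  0.38966582])}
```

View pics/top0.png

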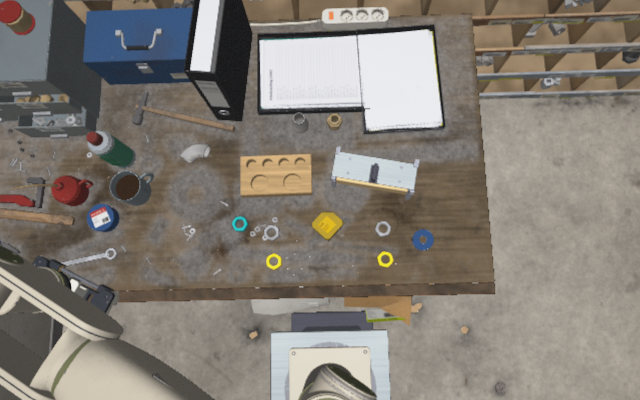

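View pics/scene0.png

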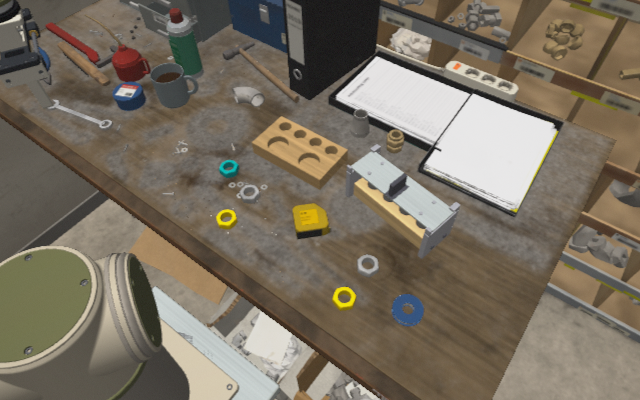

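View pics/wrist0.png

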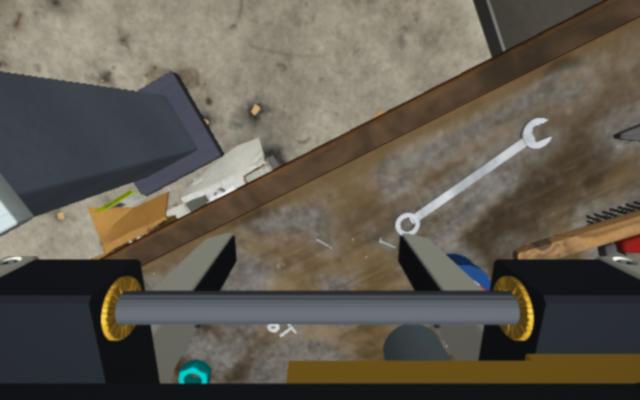

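```bash
cat > h.py <<'E'
from plant import robot
import numpy as np, cv2
from scipy.spatial.transform import Rotation as Ro
def cam(n):
    p=robot.camera_params(n); f=200/np.tan(np.radians(p['fov_y']/2))
    return f,p['cx'],p['cy'],np.array(p['R']),np.array(p['t'])
def ray(n,uv,z,c=None):
    f,cx,cy,R,t=c or cam(n)
    d=R.T@np.array([(uv[0]-cx)/f,(uv[1]-cy)/f,1]); o=-R.T@t
    return o+d*(z-o[2])/d[2]
def proj(n,X,c=None):
    f,cx,cy,R,t=c or cam(n)
    p=R@np.asarray(X)+t; return np.array([cx+f*p[0]/p[2],cy+f*p[1]/p[2]])
def crop(n,fn,x0,y0,w,h,k,img=None):
    im=robot.read_camera(n) if img is None else img
    cv2.imwrite(fn,cv2.resize(im[y0:y0+h,x0:x0+w],None,fx=k,fy=k,interpolation=cv2.INTER_CUBIC))
    return im
def st():
    s=robot.read_state(); return s,np.array(s['tool_pos']),Ro.from_rotvec(s['orientation'])
def jawyaw(R):
    z=R.as_matrix()[:,2]; return np.arctan2(z[1],z[0])
def plan(p,yaw=None):
    """increment (tool axes) to world TCP p; yaw=world heading of jaw axis (mod pi)"""
    s,c,R=st(); M=R.as_matrix()
    l=M.T@(np.asarray(p)-c); dy=0
    if yaw is not None:
        d=yaw-jawyaw(R); d=(d+np.pi/2)%np.pi-np.pi/2
        dy=-d*np.sign(-M[2,1]) # y down -> positive turn about y is negative about z
    print('t',round(s['t'],2),'pos',c.round(4),'jaw',round(jawyaw(R),3),'F',np.round(s['force'],1),'op',round(s['opening'],4),'q6',round(s['q'][5],2))
    print('y axis',M[:,1].round(3)); print('LIN',l.round(4),'YAW',round(dy,3))
    return l,dy
E
python3 - <<'E'
from h import *
plan([0.4,0,0.4],1.57)
im=cv2.imread('pics/top0.png'); crop('top','pics/topc1.png',225,90,270,200,2.9,im)
im=cv2.imread('pics/scene0.png'); crop('scene','pics/sc1.png',320,120,160,150,4,im); crop('scene','pics/sc2.png',200,100,200,150,4,im)
for u in ((485,200),(492,290),(100,297)): print(ray('top',u,0))
E
```

```text
t 0.15 pos [0.2714 0.5346 0.2259] jaw 1.101 F [ 0.2 -0.3  0.1] op 0.0928 q6 -0.09
y axis [-0.001 -0.001 -1.   ]
LIN [ 0.3567 -0.1736 -0.4187] YAW -0.469
[ 0.5013241  -0.45010836  0.        ]
[ 0.2499057  -0.44854384  0.        ]
[0.2550514  0.63620401 0.        ]
```

View pics/topc1.png

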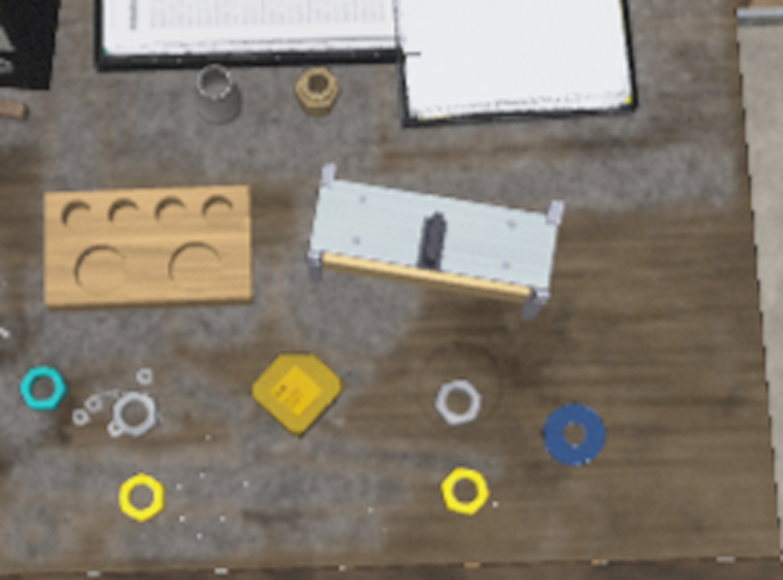

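View pics/sc1.png

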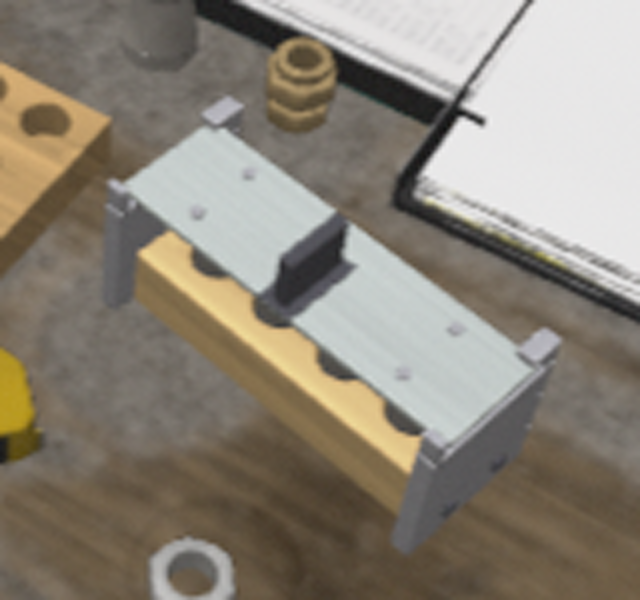

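View pics/sc2.png

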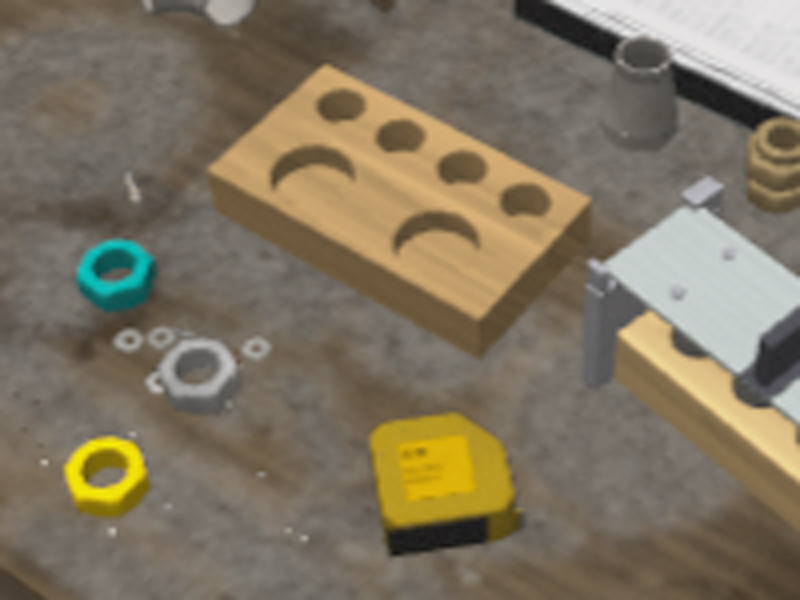

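```bash
python3 - <<'E'
from h import *
from scipy.optimize import least_squares
T=lambda u:(u[0]/2.9+225,u[1]/2.9+90); S=lambda u:(u[0]/4+320,u[1]/4+120)
ct,cs=cam('top'),cam('scene')
# rack-frame pts
obs=[('t',(-35,111,90),T((316,252))),('t',(-35,-111,90),T((538,290))),
 ('t',(-34,0,126),T((430,267))),('t',(10,0,126),T((435,214))),
 ('t',(-42,106,100),T((315,256))),('t',(-42,-106,100),T((535,297))),
 ('s',(-35,111,90),S((130,203))),('s',(-35,-111,90),S((418,437))),('s',(-34,0,126),S((283,260))),('s',(10,0,126),S((342,214)))]
def res(v):
    M=Ro.from_euler('z',v[2]).as_matrix(); r=[]
    for c,P,u in obs:
        X=M@(np.array(P)/1000)+[v[0],v[1],0]; r+=list(proj(0,X,ct if c=='t' else cs)-u)
    return r
r=least_squares(res,[.45,-.15,-.15],loss='soft_l1'); print(r.x,np.round(res(r.x),1).reshape(-1,2))
# kit
T2=T
S2=lambda u:(u[0]/4+200,u[1]/4+100)
ko=[('t',(56,100,36),T((45,192))),('t',(56,-100,36),T((249,185))),('t',(-56,-100,36),T((252,293))),('t',(-56,100,36),T((45,301))),
('s',(56,100,36),S2((327,66))),('s',(56,-100,36),S2((592,200))),('s',(-56,-100,36),S2((483,322))),('s',(-56,100,36),S2((209,170)))]
obs=ko; r=least_squares(res,[.45,.15,0],loss='soft_l1'); print(r.x,np.round(res(r.x),1).reshape(-1,2))
for n,u in (('nutL',(133,413)),('nutR',(458,402)),('tape',(296,393)),('ptfe',(574,434)),('tq',(43,388)),('yl',(141,497)),('yr',(465,491))): print(n,ray('top',T(u),.018,ct))
print('nutL s',ray(0,S2((199,368)),.018,cs),'nutR s',ray(0,S((192,573)),.018,cs))
E
```

```text
[ 0.57265341 -0.13165998 -0.2065673 ] [[-2.9 -0.9]
 [ 2.6  0.4]
 [-0.3 -2.5]
 [ 0.8 -0.3]
 [-1.2 -0.4]
 [ 1.9 -0.6]
 [-3.7 -4.2]
 [ 5.8  3. ]
 [-1.4  1. ]
 [-0.8  0.8]]
[0.58592814 0.13891169 0.011652  ] [[ 0.2 -0.4]
 [ 0.2 -0.8]
 [ 0.3  0.6]
 [ 0.3  0.6]
 [-0.1 -0.3]
 [ 0.3 -0.1]
 [-0.6 -0.4]
 [-0.2  0.1]]
nutL [0.42176968 0.15648471 0.018     ]
nutR [ 0.42453293 -0.15597609  0.018     ]
tape [ 0.4371946  -0.00085043  0.018     ]
ptfe [ 0.39102807 -0.2648829   0.018     ]
tq [0.44830524 0.24372283 0.018     ]
yl [0.34107846 0.1489734  0.018     ]
yr [ 0.33942359 -0.15886492  0.018     ]
nutL s [0.4235679  0.15383471 0.018     ] nutR s [ 0.42760163 -0.15624042  0.018     ]
```

```bash
python3 - <<'E'
from h import *
s,c,R=st(); f,cx,cy,Rc,t=cam('wrist'); print('cam in tool',R.as_matrix().T@(-Rc.T@t-c)); print((Rc@R.as_matrix()).round(3))
v=Ro.from_euler('z',-.2066).as_matrix()@[-.012,0,0]+[.5727,-.1317,0]; print(v)
plan([v[0],v[1],.30],np.pi/2-.2066)
E
```

```text
cam in tool [-0.07265225 -0.15741783  0.00032518]
[[ 0.001 -0.     1.   ]
 [ 0.965 -0.261 -0.001]
 [ 0.261  0.965  0.   ]]
[ 0.56095519 -0.1292384   0.        ]
t 0.15 pos [0.2714 0.5346 0.2259] jaw 1.101 F [ 0.2 -0.3  0.1] op 0.0928 q6 -0.09
y axis [-0.001 -0.001 -1.   ]
LIN [ 0.5587 -0.0736 -0.461 ] YAW -0.263
```

Request:
{"op": "carry_out", "data": {
  "increments": [
    {"linear":[0,-0.06,0],"yaw":0},
    {"linear":[0.5587,-0.0736,-0.461],"yaw":-0.263},
    {"linear":[0.5587,-0.0736,-0.461],"yaw":-0.263},
    {"linear":[0.5587,-0.0736,-0.461],"yaw":-0.263},
    {"linear":[0.5587,-0.0736,-0.461],"yaw":-0.263}
  ]
}}

```text
t: 0.78
tool_pos: [0.3713, 0.3046, 0.2905]
orientation: [-1.566, 0.162, -0.162]
force: [1.1, 0.0, -0.2]
opening: 0.093
```

```bash
python3 - <<'E'
from h import *
plan([.561,-.129,.30],np.pi/2-.2066)
E
```

```text
t 0.78 pos [0.3713 0.3046 0.2905] jaw 1.365 F [ 1.1  0.  -0.2] op 0.093 q6 -0.78
y axis [-0.001 -0.001 -1.   ]
LIN [ 0.2745 -0.009  -0.3856] YAW 0.0
```

Request:
{"op": "carry_out", "data": {
  "increments": [
    {"linear":[0.2745,-0.009,-0.3856],"yaw":0},
    {"linear":[0.2745,-0.009,-0.3856],"yaw":0},
    {"linear":[0.2745,-0.009,-0.3856],"yaw":0},
    {"linear":[0.2745,-0.009,-0.3856],"yaw":0},
    {"linear":[0.2745,-0.009,-0.3856],"yaw":0}
  ]
}}

```text
t: 1.4
tool_pos: [0.4963, 0.0181, 0.2968]
orientation: [-1.566, 0.162, -0.162]
force: [0.8, 0.7, 0.3]
opening: 0.0931
```

```bash
python3 - <<'E'
from h import *
plan([.561,-.129,.30],np.pi/2-.2066)
E
```

```text
t 1.4 pos [0.4963 0.0181 0.2968] jaw 1.364 F [0.8 0.7 0.3] op 0.0931 q6 -1.43
y axis [-0.    -0.001 -1.   ]
LIN [ 0.0935 -0.0031 -0.1307] YAW 0.0
```

Request:
{"op": "carry_out", "data": {
  "increments": [
    {"linear":[0.0935,-0.0031,-0.1307],"yaw":0},
    {"linear":[0.0935,-0.0031,-0.1307],"yaw":0},
    {"linear":[0.0935,-0.0031,-0.1307],"yaw":0},
    {"linear":[0.0935,-0.0031,-0.1307],"yaw":0}
  ]
}}

```text
t: 1.9
tool_pos: [0.5611, -0.1315, 0.2989]
orientation: [-1.566, 0.166, -0.163]
force: [-0.2, 0.7, -0.3]
opening: 0.093
```

```bash
python3 - <<'E'
from h import *
plan([.561,-.129,.30],np.pi/2-.2066)
crop('wrist','pics/w1.png',0,0,640,400,1.25)
import pickle;pickle.dump(cam('wrist'),open('cw1','wb'))
E
```

```text
t 1.9 pos [ 0.5611 -0.1315  0.2989] jaw 1.361 F [-0.2  0.7 -0.3] op 0.093 q6 -1.68
y axis [-0.002 -0.001 -1.   ]
LIN [-0.0006 -0.0011  0.0024] YAW -0.003
```

View pics/w1.png

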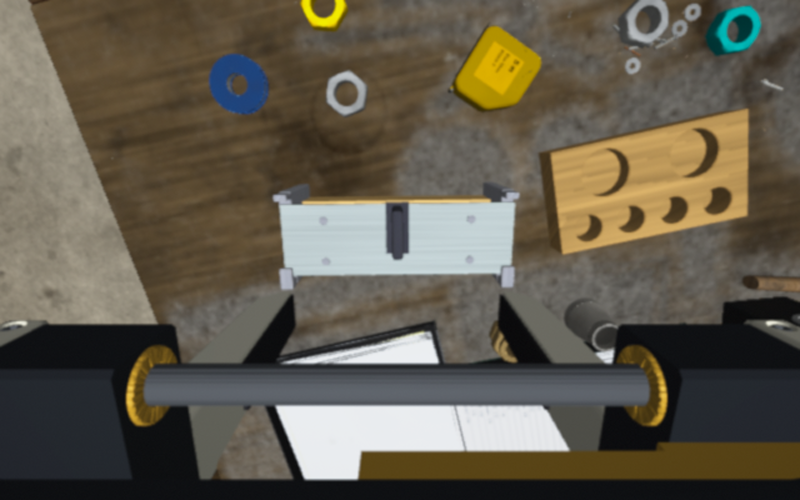

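```bash
python3 - <<'E'
from h import *
im=crop('wrist','pics/w2.png',210,140,215,95,3.7)
cv2.imwrite('pics/w2raw.png',im)
import pickle;pickle.dump(cam('wrist'),open('cw1','wb'))
E
```

```text
(no output)
```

View pics/w2.png

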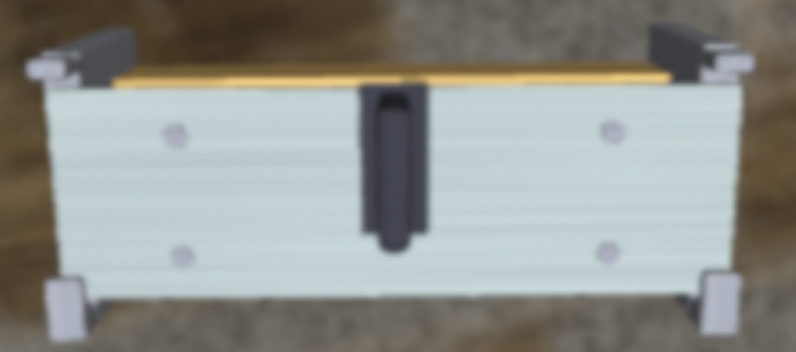

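```bash
cat > fitr.py <<'E'
from h import *
import pickle
from scipy.optimize import least_squares
def fit(obs,c,x0):
    def res(v):
        M=Ro.from_euler('z',v[2]).as_matrix()
        return np.array([proj(0,M@(np.array(P)/1000)+[v[0],v[1],0],c)-u for P,u in obs]).ravel()
    r=least_squares(res,x0,loss='soft_l1'); print(r.x.round(4)); print(np.round(res(r.x),1).reshape(-1,2).tolist()); return r.x
E
python3 - <<'E'
from fitr import *
c=pickle.load(open('cw1','rb'))
W=lambda u:(u[0]/3.7+210,u[1]/3.7+140)
obs=[((-35,-111,90),W((46,90))),((-35,111,90),W((741,87))),((35,0,90),W((390,297))),
((-34,0,126),W((394,93))),((10,0,126),W((394,252))),
((-45,-112,100),W((27,60))),((-45,112,100),W((754,54))),((25,-112,102),W((45,281))),((25,112,102),W((739,274)))]
v=fit(obs,c,[.57,-.13,-.2])
print(v[:2]+Ro.from_euler('z',v[2]).as_matrix()[:2,0]*-.012)
E
```

```text
[ 0.5749 -0.1324 -0.2006]
[[-1.2, -0.5], [0.4, -1.1], [0.9, -0.4], [-0.7, 3.7], [-0.4, 0.5], [-0.3, 0.0], [0.9, 0.2], [-0.3, -0.3], [1.1, 0.3]]
[ 0.56316777 -0.13005415]
```

```bash
python3 - <<'E'
from h import *
plan([.5632,-.1301,.106],1.370)
E
```

```text
t 2.0 pos [ 0.5607 -0.1288  0.2995] jaw 1.364 F [0.7 1.3 0.2] op 0.0931 q6 -1.68
y axis [-0.002 -0.    -1.   ]
LIN [ 0.003   0.1935 -0.0006] YAW -0.006
```

Request:
{"op": "carry_out", "data": {
  "increments": [
    {"linear":[0.003,0.05,-0.0006],"yaw":-0.006},
    {"linear":[0.003,0.1,-0.0006],"yaw":-0.006},
    {"linear":[0.003,0.15,-0.0006],"yaw":-0.006},
    {"linear":[0.003,0.185,-0.0006],"yaw":-0.006},
    {"linear":[0.003,0.1935,-0.0006],"yaw":-0.006}
  ]
}}

```text
t: 2.62
tool_pos: [0.561, -0.1279, 0.1033]
orientation: [-1.564, 0.161, -0.152]
force: [-0.6, 0.1, 0.4]
opening: 0.0932
```

Request:
{"op": "carry_out", "data": {
  "increments": [
    {"linear":[0,0,0],"yaw":0},
    {"linear":[0,0,0],"yaw":0},
    {"linear":[0,0,0],"yaw":0},
    {"linear":[0,0,0],"yaw":0},
    {"linear":[0,0,0],"yaw":0}
  ],
  "gripper": 0,
  "newtons": 25
}}

```text
t: 3.25
tool_pos: [0.5613, -0.1281, 0.1037]
orientation: [-1.564, 0.161, -0.152]
force: [-0.3, -0.5, -0.1]
opening: 0.0475
```

```bash
python3 - <<'E'
from h import *
plan([.5632,-.1301,.106],1.370)
crop('wrist','pics/w3.png',140,100,400,240,2)
E
```

```text
t 3.25 pos [ 0.5613 -0.1281  0.1037] jaw 1.371 F [-0.3 -0.5 -0.1] op 0.0475 q6 -1.68
y axis [-0.006  0.001 -1.   ]
LIN [ 0.0023 -0.0023 -0.0016] YAW 0.001
```

View pics/w3.png

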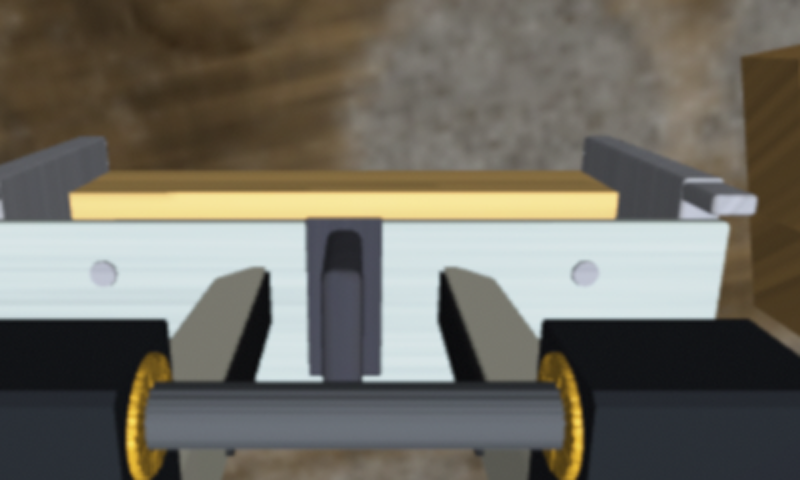

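Request:
{"op": "carry_out", "data": {
  "increments": [
    {"linear":[0.002,-0.0023,-0.0025],"yaw":0},
    {"linear":[0.002,-0.0023,-0.0025],"yaw":0},
    {"linear":[0.002,-0.0023,-0.0025],"yaw":0},
    {"linear":[0.002,-0.0023,-0.0025],"yaw":0},
    {"linear":[0.002,-0.0023,-0.0025],"yaw":0}
  ]
}}

```text
t: 3.92
tool_pos: [0.5626, -0.1309, 0.1058]
orientation: [-1.565, 0.161, -0.152]
force: [-0.9, -0.8, -0.2]
opening: 0.0092
```

```bash
python3 - <<'E'
from h import *
plan([.5632,-.1301,.106],1.370)
crop('wrist','pics/w4.png',140,100,400,240,2)
E
```

```text
t 3.92 pos [ 0.5626 -0.1309  0.1058] jaw 1.371 F [-0.9 -0.8 -0.2] op 0.0092 q6 -1.69
y axis [-0.006  0.001 -1.   ]
LIN [ 0.0004 -0.0002  0.0009] YAW 0.001
```

View pics/w4.png

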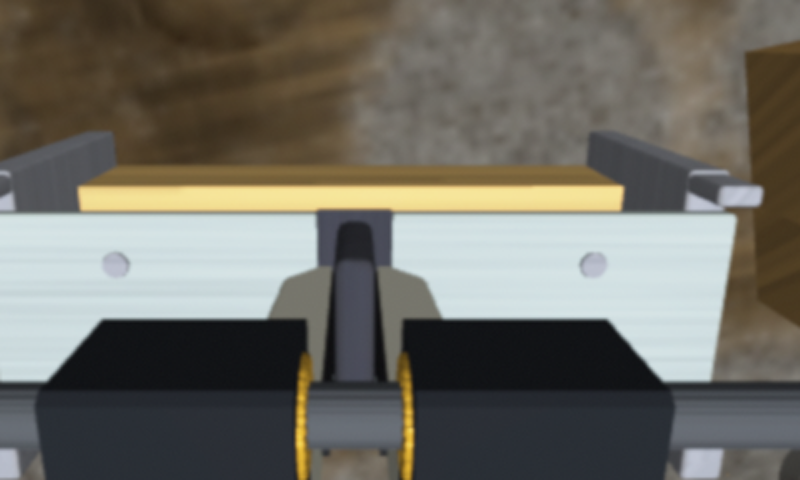

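Request:
{"op": "carry_out", "data": {
  "increments": [
    {"linear":[0.003,-0.004,0],"yaw":0},
    {"linear":[0.0065,-0.0077,0],"yaw":0},
    {"linear":[0.01,-0.011,0],"yaw":0},
    {"linear":[0.014,-0.0141,0],"yaw":0},
    {"linear":[0.014,-0.0141,0],"yaw":0}
  ]
}}

```text
t: 4.6
tool_pos: [0.5746, -0.1332, 0.1183]
orientation: [-1.564, 0.165, -0.148]
force: [-5.0, 1.2, -3.5]
opening: 0.0099
```

```bash
python3 - <<'E'
from h import *
plan([.5632,-.1301,.106],1.370)
crop('wrist','pics/w5.png',140,100,400,240,2)
crop('scene','pics/s5.png',320,100,180,150,4)
E
```

```text
t 4.6 pos [ 0.5746 -0.1332  0.1183] jaw 1.371 F [-5.   1.2 -3.5] op 0.0099 q6 -1.69
y axis [-0.011  0.003 -1.   ]
LIN [-0.0117  0.0124  0.0008] YAW 0.001
```

View pics/w5.png

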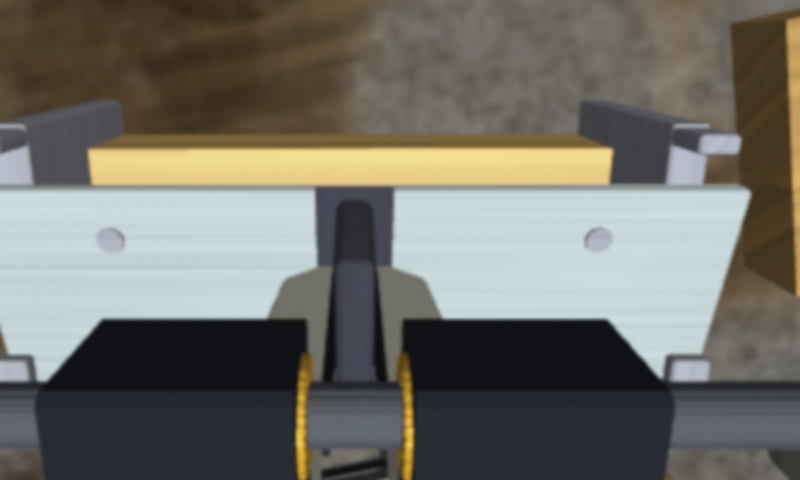

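View pics/s5.png

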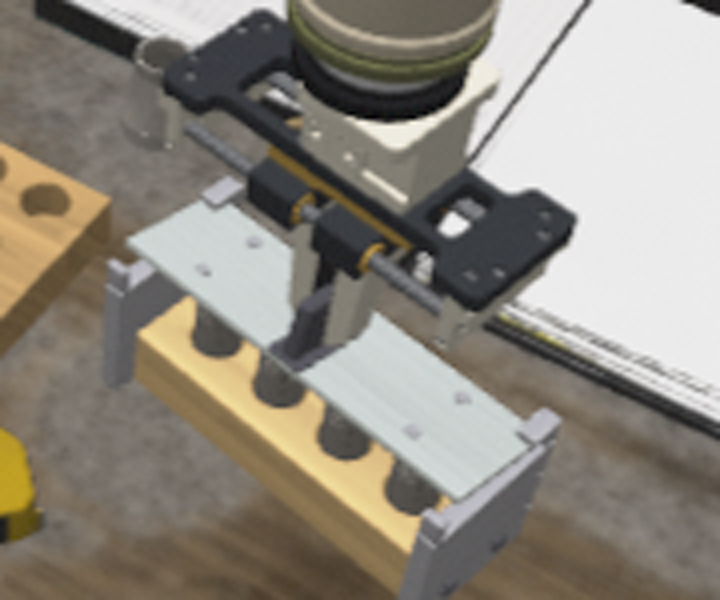

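Request:
{"op": "carry_out", "data": {
  "increments": [
    {"linear":[0.001,-0.003,0],"yaw":0},
    {"linear":[0.001,-0.005,0],"yaw":0},
    {"linear":[0.001,-0.005,0],"yaw":0}
  ]
}}

```text
t: 5.08
tool_pos: [0.5753, -0.1332, 0.1226]
orientation: [-1.563, 0.166, -0.147]
force: [2.4, -1.9, -16.3]
opening: 0.0097
```

```bash
python3 - <<'E'
from h import *
plan([.5632,-.1301,.106],1.370)
crop('wrist','pics/w6.png',140,100,400,240,2)
import pickle;pickle.dump(cam('wrist'),open('cw6','wb'))
E
```

```text
t 5.08 pos [ 0.5753 -0.1332  0.1226] jaw 1.371 F [  2.4  -1.9 -16.3] op 0.0097 q6 -1.69
y axis [-0.012  0.003 -1.   ]
LIN [-0.0123  0.0167  0.0006] YAW 0.001
```

View pics/w6.png

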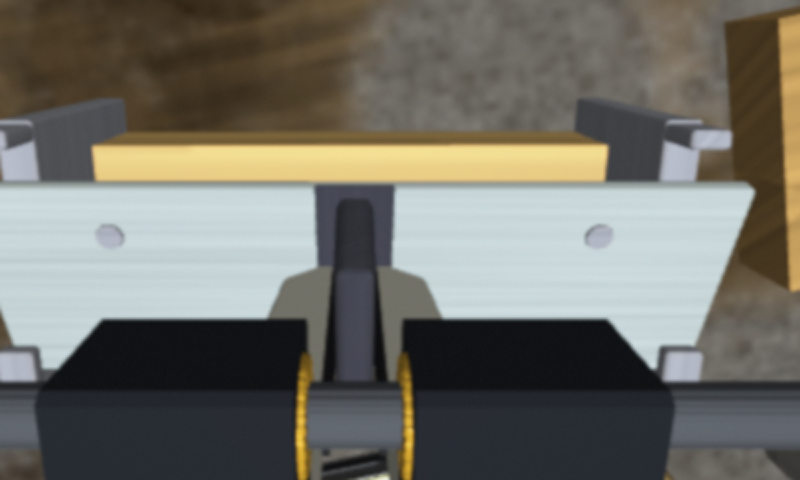

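```bash
python3 - <<'E'
from h import *
import pickle; c=pickle.load(open('cw6','rb')); f,cx,cy,R,t=c
M=Ro.from_euler('z',-.2006).as_matrix(); o=M.T@(-R.T@t-[.5749,-.1324,0])
for u,y in (((754,190),.111),((598,237),None)):
    uv=(u[0]/2+140,u[1]/2+100); d=M.T@R.T@np.array([(uv[0]-cx)/f,(uv[1]-cy)/f,1])
    if y: print(o+d*(y-o[1])/d[1])
    print(M.T@(ray(0,uv,.11,c)-[.5749,-.1324,0]))
# front edge line mid-left
E
```

```text
[-0.03003358  0.111       0.11104661]
[-0.02978738  0.11168683  0.11      ]
[-0.01601012  0.06935555  0.11      ]
```

Request:
{"op": "carry_out", "data": {
  "increments": [
    {"linear":[-0.005,0,0],"yaw":0},
    {"linear":[-0.012,0,0],"yaw":0},
    {"linear":[-0.018,0,0],"yaw":0},
    {"linear":[-0.024,-0.001,0],"yaw":0},
    {"linear":[-0.024,-0.001,0],"yaw":0}
  ]
}}

```text
t: 5.75
tool_pos: [0.5517, -0.1285, 0.1245]
orientation: [-1.564, 0.165, -0.148]
force: [-0.1, -0.2, -2.6]
opening: 0.0098
```

```bash
python3 - <<'E'
from h import *
plan([.5632,-.1301,.106],1.370)
crop('wrist','pics/w7.png',140,100,400,240,2)
crop('scene','pics/s7.png',320,100,180,150,4)
E
```

```text
t 5.75 pos [ 0.5517 -0.1285  0.1245] jaw 1.371 F [-0.1 -0.2 -2.6] op 0.0098 q6 -1.69
y axis [-0.011  0.003 -1.   ]
LIN [0.0118 0.0184 0.0007] YAW 0.001
```

View pics/w7.png

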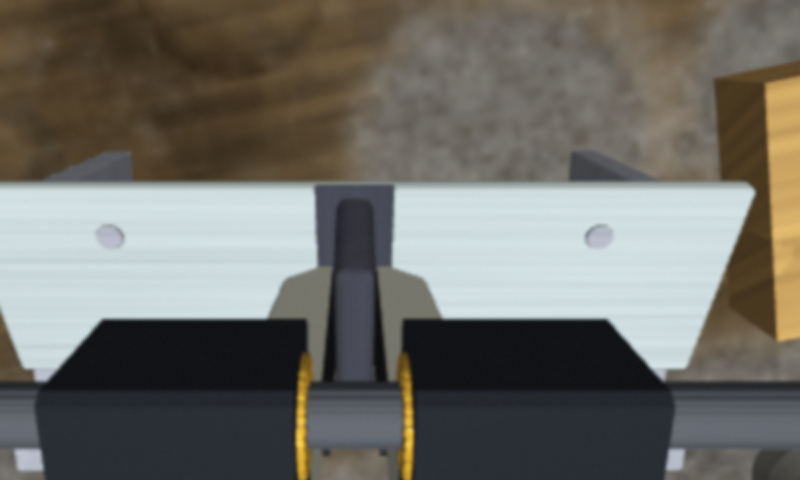

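View pics/s7.png

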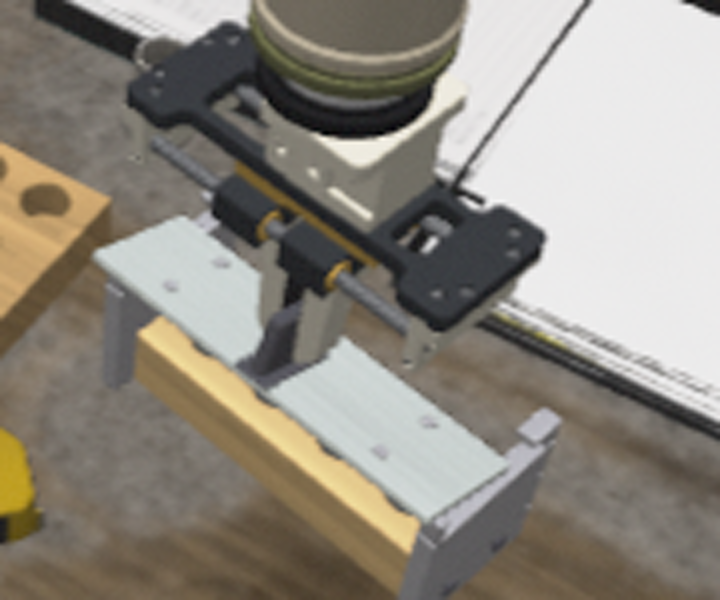

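Request:
{"op": "carry_out", "data": {
  "increments": [
    {"linear":[0,-0.02,0],"yaw":0},
    {"linear":[0,-0.045,0],"yaw":0},
    {"linear":[0,-0.07,0],"yaw":0},
    {"linear":[0,-0.09,0],"yaw":0},
    {"linear":[0,-0.1,0],"yaw":0}
  ],
  "newtons": 30
}}

```text
t: 6.48
tool_pos: [0.5539, -0.1291, 0.2265]
orientation: [-1.564, 0.163, -0.15]
force: [1.0, -0.6, -3.6]
opening: 0.0097
```

```bash
python3 - <<'E'
from h import *
plan([.43,-.37,.22],0)
crop('scene','pics/s8.png',320,100,180,150,4)
E
```

```text
t 6.47 pos [ 0.5539 -0.1291  0.2265] jaw 1.371 F [ 1.  -0.6 -3.6] op 0.0097 q6 -1.69
y axis [-0.009  0.002 -1.   ]
LIN [-0.0737  0.0071 -0.2607] YAW 1.371
```

View pics/s8.png

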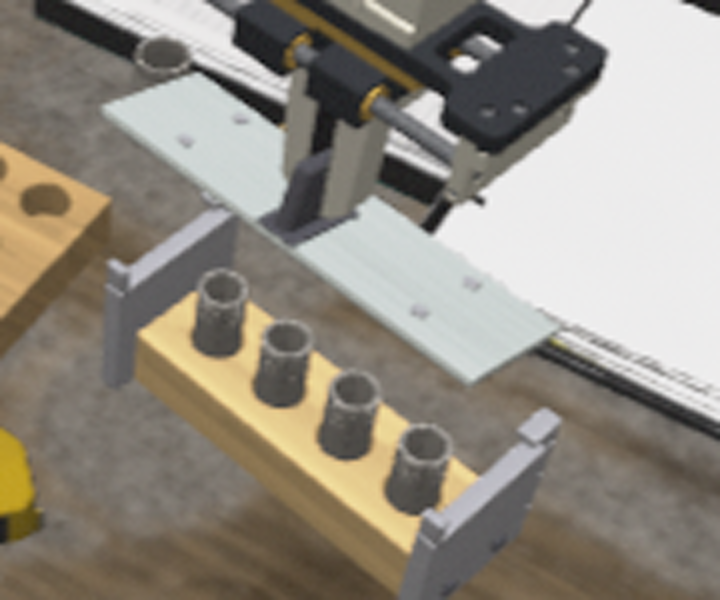

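Cover is free, four nipples visible. Carry it to the right.

Request:
{"op": "carry_out", "data": {
  "increments": [
    {"linear":[-0.01,0.0,-0.04],"yaw":0.17},
    {"linear":[-0.025,0.0,-0.085],"yaw":0.34},
    {"linear":[-0.035,0.0,-0.13],"yaw":0.51},
    {"linear":[-0.05,0.0,-0.175],"yaw":0.68},
    {"linear":[-0.06,0.0,-0.21],"yaw":0.85}
  ]
}}

```text
t: 7.15
tool_pos: [0.4522, -0.3243, 0.2266]
orientation: [-1.412, 0.83, -0.815]
force: [-0.2, 0.0, -2.6]
opening: 0.0099
```

```bash
python3 - <<'E'
from h import *
plan([.43,-.37,.22],0)
E
```

```text
t 7.15 pos [ 0.4522 -0.3243  0.2266] jaw 0.515 F [-0.2  0.  -2.6] op 0.0099 q6 -1.23
y axis [-0.009  0.003 -1.   ]
LIN [ 0.0289  0.0067 -0.0418] YAW 0.515
```

Request:
{"op": "carry_out", "data": {
  "increments": [
    {"linear":[0.01,0.0,-0.014],"yaw":0.17},
    {"linear":[0.02,0.0,-0.028],"yaw":0.34},
    {"linear":[0.029,0.005,-0.042],"yaw":0.515},
    {"linear":[0.029,0.0067,-0.042],"yaw":0.515},
    {"linear":[0.029,0.0067,-0.042],"yaw":0.515}
  ]
}}

```text
t: 7.78
tool_pos: [0.4298, -0.3695, 0.2193]
orientation: [-1.216, 1.216, -1.199]
force: [-0.1, 0.4, -2.9]
opening: 0.0103
```

```bash
python3 - <<'E'
from h import *
plan([.43,-.37,.08],0)
crop('top','pics/t9.png',340,120,180,180,3.3)
crop('scene','pics/s9.png',330,150,200,200,3)
E
```

```text
t 7.78 pos [ 0.4298 -0.3695  0.2193] jaw 0.004 F [-0.1  0.4 -2.9] op 0.0103 q6 -0.8
y axis [-0.01   0.004 -1.   ]
LIN [0.001  0.1393 0.0016] YAW 0.004
```

View pics/t9.png

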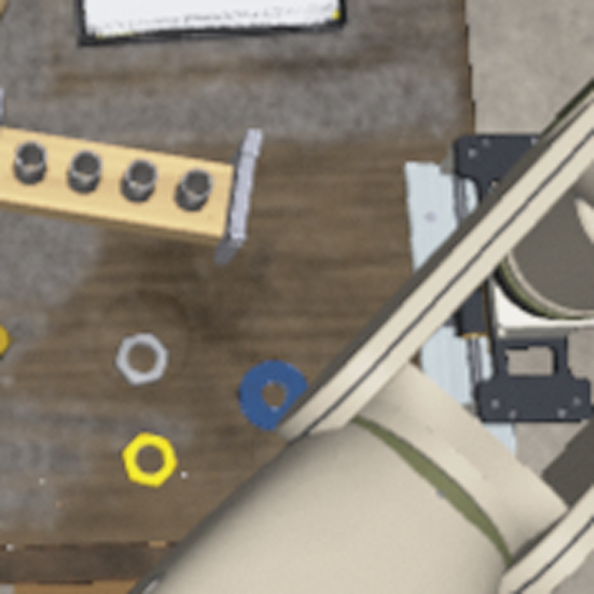

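View pics/s9.png

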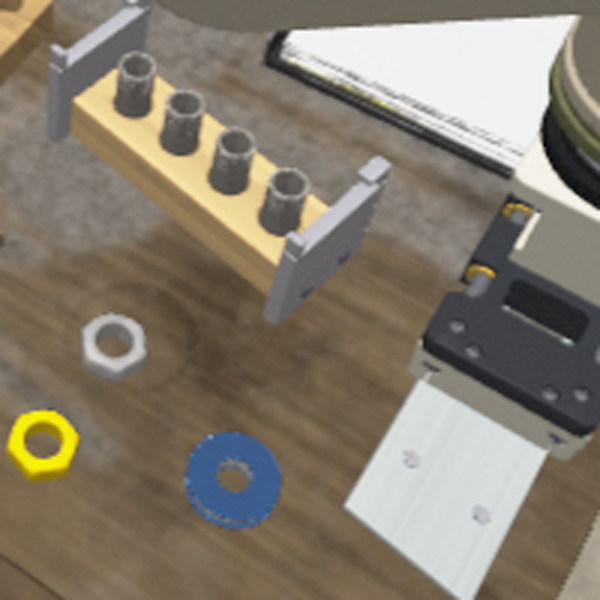

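Request:
{"op": "carry_out", "data": {
  "increments": [
    {"linear":[-0.009,0.05,0],"yaw":0},
    {"linear":[-0.009,0.1,0],"yaw":0},
    {"linear":[-0.009,0.14,0],"yaw":0},
    {"linear":[-0.009,0.165,0],"yaw":0},
    {"linear":[-0.009,0.175,0],"yaw":0}
  ]
}}

```text
t: 8.5
tool_pos: [0.4281, -0.3587, 0.0433]
orientation: [-1.216, 1.216, -1.196]
force: [0.4, 0.0, -1.8]
opening: 0.0098
```

```bash
python3 - <<'E'
from h import *
plan([.43,-.36,.035],0)
E
```

```text
t 8.5 pos [ 0.4281 -0.3587  0.0433] jaw 0.005 F [ 0.4  0.  -1.8] op 0.0098 q6 -0.79
y axis [-0.011  0.005 -1.   ]
LIN [0.0014 0.0083 0.002 ] YAW 0.005
```

Request:
{"op": "carry_out", "data": {
  "increments": [
    {"linear":[0,0.008,0],"yaw":0},
    {"linear":[-0.004,0.012,0],"yaw":0},
    {"linear":[-0.008,0.016,0],"yaw":0},
    {"linear":[-0.013,0.0205,0],"yaw":0},
    {"linear":[-0.013,0.0205,0],"yaw":0}
  ]
}}

```text
t: 9.12
tool_pos: [0.4284, -0.3454, 0.0232]
orientation: [-1.216, 1.214, -1.197]
force: [1.5, -0.2, 1.6]
opening: 0.01
```

```bash
python3 - <<'E'
from h import *
plan([.43,-.36,.022],0)
crop('wrist','pics/w10.png',0,0,640,400,1.25)
crop('scene','pics/s10.png',330,150,250,200,3)
E
```

```text
t 9.12 pos [ 0.4284 -0.3454  0.0232] jaw 0.006 F [ 1.5 -0.2  1.6] op 0.01 q6 -0.77
y axis [-0.01   0.004 -1.   ]
LIN [0.0146 0.0011 0.0015] YAW 0.006
```

View pics/w10.png

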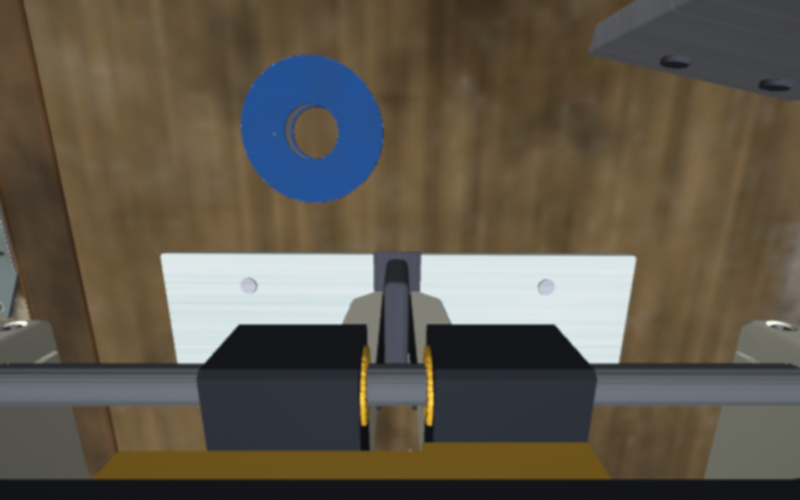

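View pics/s10.png

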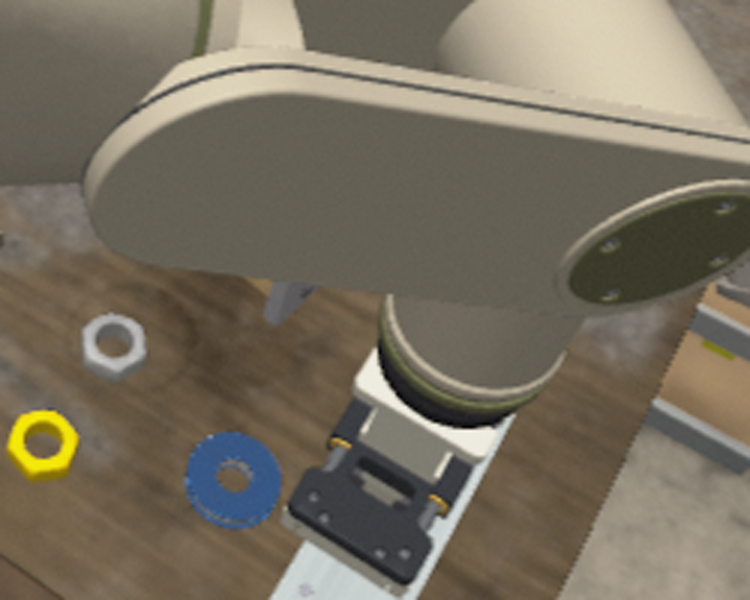

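Request:
{"op": "carry_out", "data": {
  "increments": [
    {"linear":[-0.001,0.002,0],"yaw":0},
    {"linear":[-0.001,0.002,0],"yaw":0}
  ]
}}

```text
t: 9.48
tool_pos: [0.4283, -0.3455, 0.023]
orientation: [-1.217, 1.214, -1.198]
force: [-5.1, 0.5, 17.5]
opening: 0.01
```

Request:
{"op": "carry_out", "data": {
  "increments": [
    {"linear":[0,0,0],"yaw":0},
    {"linear":[0,0,0],"yaw":0},
    {"linear":[0,0,0],"yaw":0},
    {"linear":[0,0,0],"yaw":0},
    {"linear":[0,0,0],"yaw":0}
  ],
  "gripper": 0.6
}}

```text
t: 10.1
tool_pos: [0.4282, -0.3453, 0.0228]
orientation: [-1.217, 1.215, -1.197]
force: [-0.1, 0.5, 0.5]
opening: 0.054
```

Request:
{"op": "carry_out", "data": {
  "increments": [
    {"linear":[0,-0.04,0],"yaw":0},
    {"linear":[0,-0.09,0],"yaw":0},
    {"linear":[0,-0.15,0],"yaw":0},
    {"linear":[0,-0.2,0],"yaw":0},
    {"linear":[0,-0.2,0],"yaw":0}
  ]
}}

```text
t: 10.72
tool_pos: [0.4325, -0.3481, 0.2287]
orientation: [-1.217, 1.206, -1.205]
force: [0.9, -0.0, 0.6]
opening: 0.0558
```

```bash
python3 - <<'E'
from h import *
plan([.5749,-.1324,.28],-.2006)
crop('wrist','pics/w11.png',0,0,640,400,1.25)
E
```

```text
t 10.72 pos [ 0.4325 -0.3481  0.2287] jaw 0.006 F [ 0.9 -0.   0.6] op 0.0558 q6 -0.77
y axis [-0.004 -0.003 -1.   ]
LIN [-0.2147 -0.0525  0.1435] YAW 0.206
```

View pics/w11.png

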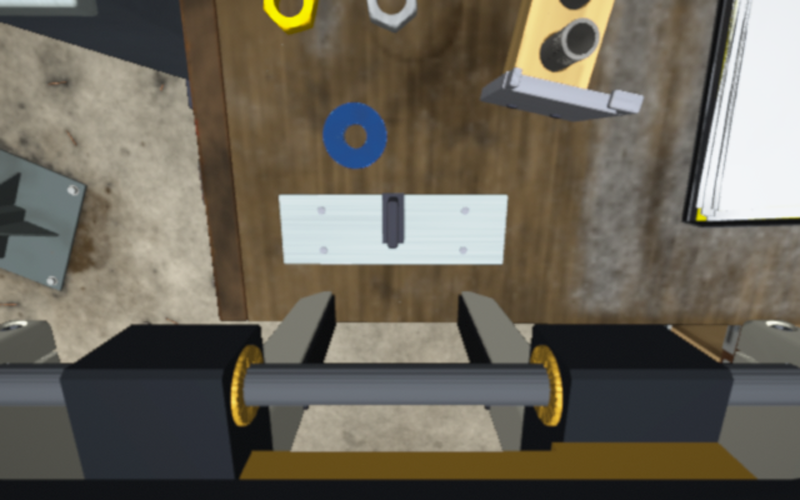

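```bash
python3 - <<'E'
from h import *
plan([.5749,-.1324,.25],-.2006)
E
```

```text
t 10.78 pos [ 0.4314 -0.347   0.2253] jaw 0.006 F [ 0.2 -0.7  0.3] op 0.0556 q6 -0.77
y axis [-0.007  0.    -1.   ]
LIN [-0.2138 -0.0257  0.1446] YAW 0.206
```

Request:
{"op": "carry_out", "data": {
  "increments": [
    {"linear":[-0.045,-0.0257,0.03],"yaw":0.1},
    {"linear":[-0.09,-0.0257,0.06],"yaw":0.206},
    {"linear":[-0.135,-0.0257,0.09],"yaw":0.206},
    {"linear":[-0.18,-0.0257,0.12],"yaw":0.206},
    {"linear":[-0.2138,-0.0257,0.1446],"yaw":0.206}
  ]
}}

```text
t: 11.4
tool_pos: [0.5748, -0.13, 0.2475]
orientation: [-1.116, 1.363, -1.349]
force: [-0.1, -0.3, 1.0]
opening: 0.0563
```

Request:
{"op": "carry_out", "data": {
  "increments": [
    {"linear":[0,0,0],"yaw":0},
    {"linear":[0,0,0],"yaw":0}
  ]
}}

```text
t: 11.65
tool_pos: [0.5738, -0.1299, 0.2454]
orientation: [-1.119, 1.365, -1.347]
force: [-0.2, 0.2, 0.2]
opening: 0.0558
```

```bash
python3 - <<'E'
from h import *
import pickle
plan([.5749,-.1324,.25],-.2006)
pickle.dump(cam('wrist'),open('cw12','wb'))
im=crop('wrist','pics/w12.png',0,0,640,400,1.25); cv2.imwrite('pics/w12raw.png',im)
E
```

```text
t 11.65 pos [ 0.5738 -0.1299  0.2454] jaw -0.199 F [-0.2  0.2  0.2] op 0.0558 q6 -0.11
y axis [-0.014  0.002 -1.   ]
LIN [ 0.0022 -0.0046  0.0015] YAW 0.002
```

View pics/w12.png

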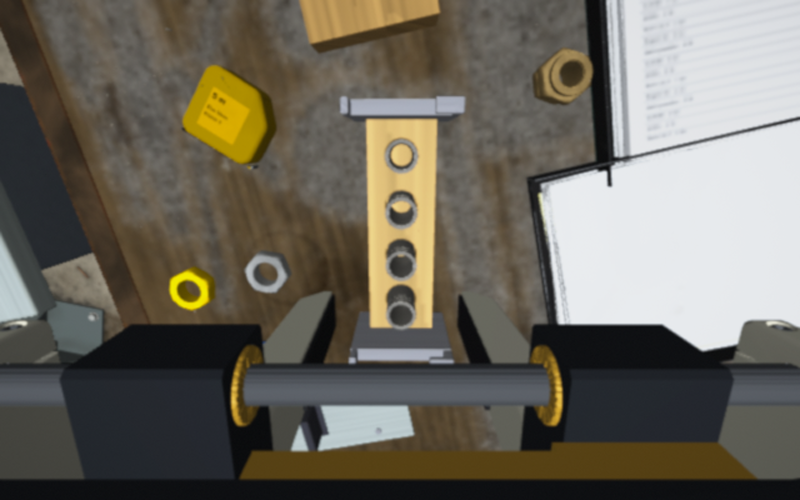

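```bash
python3 - <<'E'
from h import *
im=cv2.imread('pics/w12raw.png'); crop(0,'pics/w13.png',270,70,110,205,2.9,im)
E
```

```text
(no output)
```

View pics/w13.png

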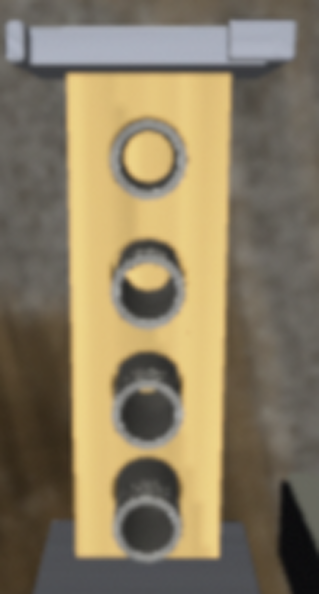

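```bash
python3 - <<'E'
from h import *
import pickle; c=pickle.load(open('cw12','rb'))
M=Ro.from_euler('z',-.2006).as_matrix()
for i,u in enumerate(((148,158),(148,290),(147.5,410),(147,527))):
    X=ray(0,(u[0]/2.9+270,u[1]/2.9+70),.080,c); nom=M@[0,.069-.046*i,0]+[.5749,-.1324,0]
    print(X.round(4),nom.round(4),(M.T@(X-[.5749,-.1324,0])).round(4))
plan([.5749,-.1324,.25],-.2006)
E
```

```text
[ 0.5884 -0.0662  0.08  ] [ 0.5886 -0.0648  0.    ] [-0.      0.0676  0.08  ]
[ 0.5794 -0.1112  0.08  ] [ 0.5795 -0.1099  0.    ] [0.0002 0.0217 0.08  ]
[ 0.5705 -0.1551  0.08  ] [ 0.5703 -0.1549  0.    ] [ 0.0002 -0.0231  0.08  ]
[ 0.5612 -0.2011  0.08  ] [ 0.5612 -0.2     0.    ] [ 0.0002 -0.07    0.08  ]
t 11.7 pos [ 0.5739 -0.1305  0.246 ] jaw -0.2 F [-0.2 -0.1 -0.3] op 0.0558 q6 -0.11
y axis [-0.013  0.002 -1.   ]
LIN [ 0.0016 -0.004   0.0013] YAW 0.001
```

```bash
python3 - <<'E'
from h import *
plan([.5885,-.0655,.060],-.2006)
E
```

```text
t 11.7 pos [ 0.5739 -0.1305  0.246 ] jaw -0.2 F [-0.2 -0.1 -0.3] op 0.0558 q6 -0.11
y axis [-0.013  0.002 -1.   ]
LIN [-0.0668  0.1859  0.0039] YAW 0.001
```

Request:
{"op": "carry_out", "data": {
  "increments": [
    {"linear":[-0.04,0.04,0.004],"yaw":0},
    {"linear":[-0.0668,0.08,0.004],"yaw":0},
    {"linear":[-0.0668,0.13,0.004],"yaw":0},
    {"linear":[-0.0668,0.175,0.004],"yaw":0},
    {"linear":[-0.0668,0.184,0.004],"yaw":0}
  ]
}}

```text
t: 12.32
tool_pos: [0.585, -0.0662, 0.0579]
orientation: [-1.122, 1.372, -1.346]
force: [-0.0, 0.0, 0.6]
opening: 0.0557
```

```bash
python3 - <<'E'
from h import *
plan([.5885,-.0655,.060],-.2006)
E
```

```text
t 12.32 pos [ 0.585  -0.0662  0.0579] jaw -0.201 F [-0.   0.   0.6] op 0.0557 q6 0.0
y axis [-0.02   0.003 -1.   ]
LIN [-0.0014 -0.0022  0.0032] YAW -0.001
```

Request:
{"op": "carry_out", "data": {
  "increments": [
    {"linear":[-0.0014,-0.0025,0.0032],"yaw":0},
    {"linear":[-0.0014,-0.0025,0.0032],"yaw":0},
    {"linear":[-0.0014,-0.0025,0.0032],"yaw":0},
    {"linear":[-0.0014,-0.0025,0.0032],"yaw":0},
    {"linear":[-0.0014,-0.0025,0.0032],"yaw":0}
  ],
  "gripper": 0,
  "newtons": 30
}}

```text
t: 12.95
tool_pos: [0.5897, -0.0657, 0.0621]
orientation: [-1.12, 1.37, -1.347]
force: [0.0, 0.1, 6.6]
opening: 0.026
```

```bash
python3 - <<'E'
from h import *
plan([.5885,-.0655,.160],-.2006)
E
```

```text
t 12.95 pos [ 0.5897 -0.0657  0.0621] jaw -0.201 F [0.  0.1 6.6] op 0.026 q6 0.0
y axis [-0.017  0.002 -1.   ]
LIN [ 0.0001 -0.0979 -0.003 ] YAW -0.001
```

Request:
{"op": "carry_out", "data": {
  "increments": [
    {"linear":[0,-0.02,0],"yaw":0},
    {"linear":[0,-0.06,0],"yaw":0},
    {"linear":[0,-0.1,0],"yaw":0},
    {"linear":[0,-0.12,0],"yaw":0},
    {"linear":[0,-0.12,0],"yaw":0}
  ]
}}

```text
t: 13.58
tool_pos: [0.593, -0.0662, 0.1842]
orientation: [-1.117, 1.366, -1.349]
force: [-0.3, 0.5, -1.1]
opening: 0.0267
```

```bash
python3 - <<'E'
from h import *
print((Ro.from_euler('z',.0117).as_matrix()@[.033,0,0]+[.5859,.1389,0]))
plan([.5859,.1389,.200],.0117)
E
```

```text
[0.61889774 0.13928609 0.        ]
t 13.57 pos [ 0.593  -0.0662  0.1842] jaw -0.201 F [-0.3  0.5 -1.1] op 0.0267 q6 0.0
y axis [-0.014  0.002 -1.   ]
LIN [-0.1995 -0.0153 -0.0481] YAW -0.213
```

Request:
{"op": "carry_out", "data": {
  "increments": [
    {"linear":[-0.045,-0.015,-0.01],"yaw":-0.1},
    {"linear":[-0.09,-0.015,-0.02],"yaw":-0.213},
    {"linear":[-0.135,-0.015,-0.03],"yaw":-0.213},
    {"linear":[-0.18,-0.015,-0.035],"yaw":-0.213},
    {"linear":[-0.19,-0.015,-0.035],"yaw":-0.213}
  ]
}}

```text
t: 14.2
tool_pos: [0.5954, 0.1296, 0.1968]
orientation: [-1.228, 1.212, -1.188]
force: [-0.1, -0.6, -1.3]
opening: 0.0264
```

```bash
python3 - <<'E'
from h import *
import pickle
plan([.5859,.1389,.200],.0117)
pickle.dump(cam('wrist'),open('cw14','wb'))
im=crop('wrist','pics/w14.png',0,0,640,400,1.25); cv2.imwrite('pics/w14raw.png',im)
E
```

```text
t 14.2 pos [0.5954 0.1296 0.1968] jaw 0.015 F [-0.1 -0.6 -1.3] op 0.0264 q6 0.11
y axis [-0.017  0.002 -1.   ]
LIN [-0.0095 -0.003  -0.0094] YAW 0.003
```

View pics/w14.png

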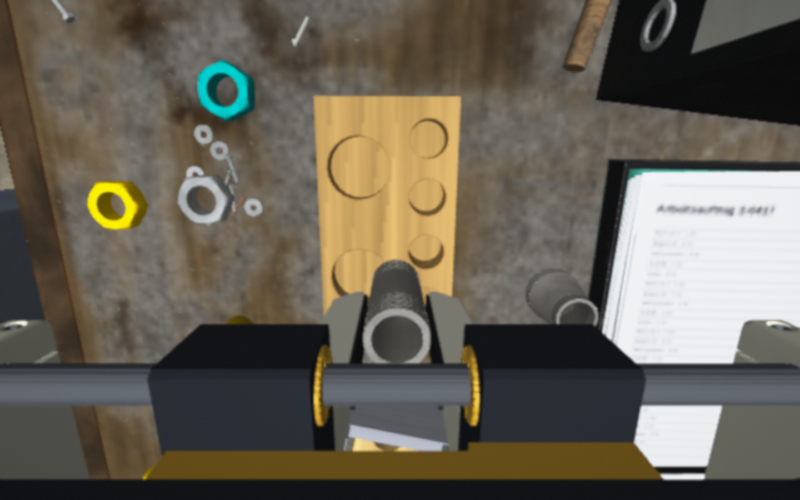

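```bash
python3 - <<'E'
from h import *
im=cv2.imread('pics/w14raw.png'); crop(0,'pics/w15.png',245,70,130,180,3.3,im)
E
```

```text
(no output)
```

View pics/w15.png

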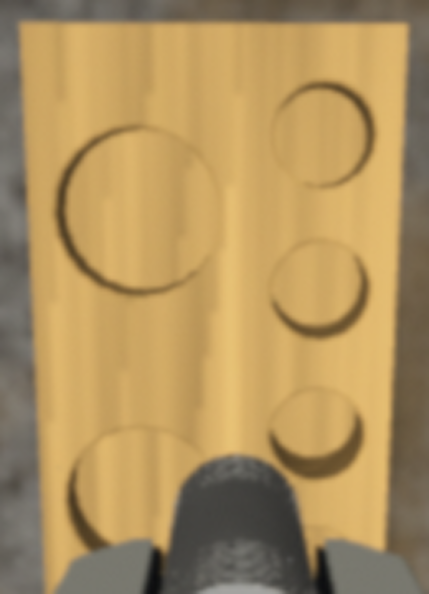

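```bash
python3 - <<'E'
from fitr import *
c=pickle.load(open('cw14','rb')); W=lambda u:(u[0]/3.3+245,u[1]/3.3+70)
obs=[((33,69,36),W((324,134.5))),((33,23,36),W((319,288.5))),((33,-23,36),W((316,432))),((-23,46,36),W((140,210))),((56,100,36),W((409,23))),((-56,100,36),W((19,23)))]
v=fit(obs,c,[.586,.139,.0117])
for P,u in obs[:4]: print(ray(0,u,.036,c))
M=Ro.from_euler('z',v[2]).as_matrix()
for y in (69,23,-23,-69): print('hole',y,(M@[.033,y/1e3,0]+[v[0],v[1],0]).round(4))
for y in (46,-46): print('rec',y,(M@[-.023,y/1e3,0]+[v[0],v[1],0]).round(4))
# held nipple top rim
print(M.T@(ray(0,(396/1.25,338/1.25),.2168,c)-np.array([.5954,.1296,0])))
E
```

```text
[0.5848 0.1398 0.0079]
[[0.3, -0.3], [0.5, 0.4], [0.2, 0.9], [-1.0, 0.6], [-0.2, -0.4], [0.0, -1.0]]
[0.61698083 0.20876618 0.036     ]
[0.61707495 0.1634436  0.036     ]
[0.6176958  0.11796818 0.036     ]
[0.56239347 0.18615436 0.036     ]
hole 69 [0.6172 0.209  0.    ]
hole 23 [0.6176 0.163  0.    ]
hole -23 [0.618 0.117 0.   ]
hole -69 [0.6183 0.071  0.    ]
rec 46 [0.5614 0.1856 0.    ]
rec -46 [0.5621 0.0936 0.    ]
[1.23793273e-04 1.23681595e-03 2.16800000e-01]
```

```bash
python3 - <<'E'
from h import *
plan([.6172,.208,.102],.008)
E
```

```text
t 14.25 pos [0.5957 0.1293 0.197 ] jaw 0.015 F [-0.9  0.8 -1. ] op 0.0264 q6 0.11
y axis [-0.017  0.002 -1.   ]
LIN [-0.0782  0.0948  0.0243] YAW 0.007
```

Request:
{"op": "carry_out", "data": {
  "increments": [
    {"linear":[-0.04,0.02,0.012],"yaw":0.007},
    {"linear":[-0.0782,0.05,0.025],"yaw":0.007},
    {"linear":[-0.0782,0.08,0.025],"yaw":0.007},
    {"linear":[-0.0782,0.092,0.025],"yaw":0.007},
    {"linear":[-0.0782,0.093,0.025],"yaw":0.007}
  ]
}}

```text
t: 14.88
tool_pos: [0.6171, 0.2066, 0.1024]
orientation: [-1.226, 1.219, -1.194]
force: [-0.0, -0.5, -0.2]
opening: 0.0263
```

```bash
python3 - <<'E'
from h import *
import pickle
plan([.6172,.208,.085],.008)
pickle.dump(cam('wrist'),open('cw16','wb'))
im=crop('wrist','pics/w16.png',180,120,280,200,2.8); cv2.imwrite('pics/w16raw.png',im)
E
```

```text
t 14.88 pos [0.6171 0.2066 0.1024] jaw 0.006 F [-0.  -0.5 -0.2] op 0.0263 q6 0.23
y axis [-0.02   0.001 -1.   ]
LIN [-0.0014  0.0174  0.0004] YAW -0.002
```

View pics/w16.png

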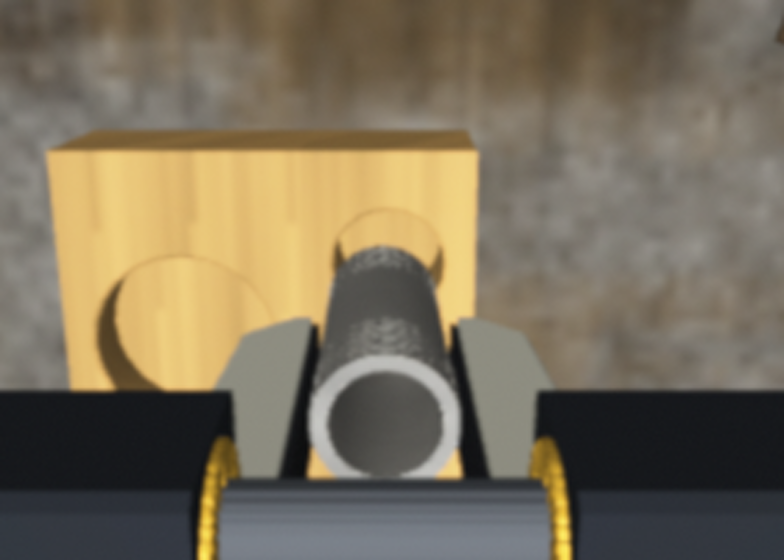

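```bash
python3 - <<'E'
from fitr import *
c=pickle.load(open('cw16','rb')); W=lambda u:(u[0]/2.8+180,u[1]/2.8+120)
print('nip bottom axis',ray(0,W((384,247)),.050,c)-[0,.0135,0])
print('nip top', ray(0,W((385,425)),.121,c))
print('hole',ray(0,W((388,208)),.036,c)-[0,.015,0], ray(0,W((334,262)),.036,c),ray(0,W((442,262)),.036,c))
E
```

```text
nip bottom axis [0.61607856 0.20451404 0.05      ]
nip top [0.61763893 0.20645248 0.121     ]
hole [0.61682924 0.20958852 0.036     ] [0.60252165 0.20961246 0.036     ] [0.63130659 0.20994495 0.036     ]
```

Request:
{"op": "carry_out", "data": {
  "increments": [
    {"linear":[-0.003,0.006,0.001],"yaw":0},
    {"linear":[-0.003,0.012,0.001],"yaw":0},
    {"linear":[-0.003,0.02,0.0015],"yaw":0},
    {"linear":[-0.003,0.02,0.0015],"yaw":0}
  ]
}}

```text
t: 15.42
tool_pos: [0.6184, 0.2097, 0.0826]
orientation: [-1.226, 1.219, -1.195]
force: [-0.1, -0.5, -1.5]
opening: 0.0262
```

```bash
python3 - <<'E'
from h import *
import pickle
plan([.618,.2096,.085],.008)
pickle.dump(cam('wrist'),open('cw16','wb'))
im=crop('wrist','pics/w17.png',180,120,280,200,2.8)
E
```

```text
t 15.43 pos [0.6184 0.2097 0.0826] jaw 0.006 F [-0.1 -0.5 -1.5] op 0.0262 q6 0.24
y axis [-0.019  0.001 -1.   ]
LIN [ 0.0001 -0.0024 -0.0004] YAW -0.002
```

View pics/w17.png

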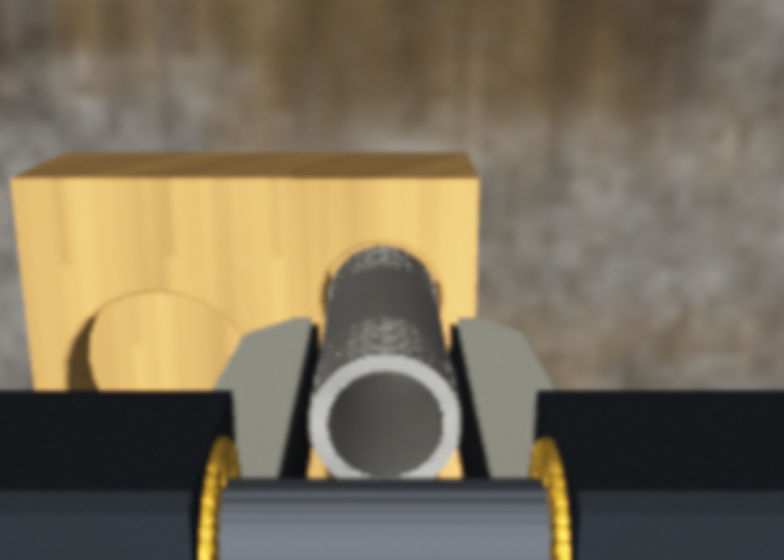

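Request:
{"op": "carry_out", "data": {
  "increments": [
    {"linear":[0,0.006,0],"yaw":0},
    {"linear":[0,0.012,0],"yaw":0},
    {"linear":[0,0.018,0],"yaw":0},
    {"linear":[0,0.021,0],"yaw":0},
    {"linear":[0,0.021,0],"yaw":0}
  ]
}}

```text
t: 16.1
tool_pos: [0.618, 0.2098, 0.0617]
orientation: [-1.226, 1.219, -1.195]
force: [-0.0, -0.1, -0.3]
opening: 0.0265
```

```bash
python3 - <<'E'
from h import *
plan([.618,.2096,.060],.008)
E
```

```text
t 16.1 pos [0.618  0.2098 0.0617] jaw 0.006 F [-0.  -0.1 -0.3] op 0.0265 q6 0.24
y axis [-0.019  0.001 -1.   ]
LIN [ 0.0002  0.0017 -0.    ] YAW -0.002
```

Request:
{"op": "carry_out", "data": {
  "increments": [
    {"linear":[0,0.0015,0],"yaw":0},
    {"linear":[0,0.0015,0],"yaw":0},
    {"linear":[0,0.0,0],"yaw":0},
    {"linear":[0,0.0,0],"yaw":0}
  ],
  "gripper": 0.6
}}

```text
t: 16.6
tool_pos: [0.6183, 0.2099, 0.0621]
orientation: [-1.225, 1.219, -1.195]
force: [-0.0, -0.3, -0.9]
opening: 0.055
```

Request:
{"op": "carry_out", "data": {
  "increments": [
    {"linear":[0,-0.03,0],"yaw":0},
    {"linear":[0,-0.08,0],"yaw":0},
    {"linear":[0,-0.13,0],"yaw":0},
    {"linear":[0,-0.13,0],"yaw":0}
  ]
}}

```text
t: 17.1
tool_pos: [0.624, 0.2106, 0.1989]
orientation: [-1.216, 1.212, -1.198]
force: [-0.0, 0.1, -0.2]
opening: 0.0558
```

```bash
python3 - <<'E'
from h import *
import pickle
plan([.5795,-.1108,.150],-.2006)
plan([.5795,-.1108,.060],-.2006)
pickle.dump(cam('wrist'),open('cw18','wb'))
im=crop('wrist','pics/w18.png',0,0,640,400,1.25); cv2.imwrite('pics/w18raw.png',im)
E
```

```text
t 17.1 pos [0.624  0.2106 0.1989] jaw 0.006 F [-0.   0.1 -0.2] op 0.0558 q6 0.24
y axis [-0.008  0.004 -1.   ]
LIN [ 0.3212  0.0481 -0.0462] YAW 0.207
t 17.1 pos [0.624  0.2106 0.1989] jaw 0.006 F [-0.   0.1 -0.2] op 0.0558 q6 0.24
y axis [-0.008  0.004 -1.   ]
LIN [ 0.3216  0.1381 -0.0454] YAW 0.207
```

View pics/w18.png

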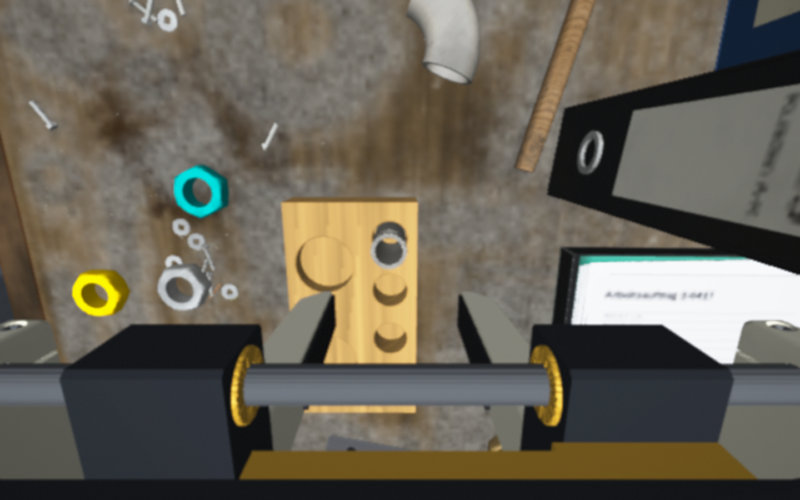

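Request:
{"op": "carry_out", "data": {
  "increments": [
    {"linear":[0.06,0.0,-0.009],"yaw":0.1},
    {"linear":[0.12,0.01,-0.018],"yaw":0.207},
    {"linear":[0.18,0.02,-0.027],"yaw":0.207},
    {"linear":[0.24,0.035,-0.036],"yaw":0.207},
    {"linear":[0.3,0.045,-0.044],"yaw":0.207}
  ]
}}

```text
t: 17.77
tool_pos: [0.5779, -0.0915, 0.1478]
orientation: [-1.118, 1.369, -1.346]
force: [1.1, -1.1, -0.2]
opening: 0.0561
```

```bash
python3 - <<'E'
from h import *
plan([.5797,-.1108,.060],-.2006)
E
```

```text
t 17.77 pos [ 0.5779 -0.0915  0.1478] jaw -0.2 F [ 1.1 -1.1 -0.2] op 0.0561 q6 -0.04
y axis [-0.016  0.003 -1.   ]
LIN [0.0186 0.0877 0.007 ] YAW 0.0
```

Request:
{"op": "carry_out", "data": {
  "increments": [
    {"linear":[0.0186,0.02,0.008],"yaw":0},
    {"linear":[0.0186,0.05,0.009],"yaw":0},
    {"linear":[0.0186,0.08,0.0095],"yaw":0},
    {"linear":[0.0186,0.086,0.0095],"yaw":0},
    {"linear":[0.0186,0.086,0.0095],"yaw":0}
  ]
}}

```text
t: 18.4
tool_pos: [0.5817, -0.1106, 0.0608]
orientation: [-1.12, 1.37, -1.345]
force: [-0.3, 0.1, 0.7]
opening: 0.0559
```

```bash
python3 - <<'E'
from h import *
plan([.5800,-.1108,.061],-.2006)
E
```

```text
t 18.4 pos [ 0.5817 -0.1106  0.0608] jaw -0.2 F [-0.3  0.1  0.7] op 0.0559 q6 -0.07
y axis [-0.018  0.004 -1.   ]
LIN [ 0.0006 -0.0001 -0.0016] YAW 0.001
```

Request:
{"op": "carry_out", "data": {
  "increments": [
    {"linear":[0.0006,-0.001,-0.001],"yaw":0},
    {"linear":[0.0006,-0.001,-0.001],"yaw":0},
    {"linear":[0.0006,-0.001,-0.001],"yaw":0},
    {"linear":[0.0006,-0.001,-0.001],"yaw":0},
    {"linear":[0.0006,-0.001,-0.001],"yaw":0}
  ],
  "gripper": 0
}}

```text
t: 19.02
tool_pos: [0.5811, -0.1111, 0.0625]
orientation: [-1.119, 1.369, -1.345]
force: [-0.2, -0.4, 3.5]
opening: 0.0264
```

Request:
{"op": "carry_out", "data": {
  "increments": [
    {"linear":[0,-0.02,0],"yaw":0},
    {"linear":[0,-0.06,0],"yaw":0},
    {"linear":[0,-0.11,0],"yaw":0},
    {"linear":[-0.03,-0.125,0],"yaw":0},
    {"linear":[-0.08,-0.125,0],"yaw":0}
  ]
}}

```text
t: 19.65
tool_pos: [0.6006, -0.0339, 0.1916]
orientation: [-1.114, 1.367, -1.35]
force: [0.5, 1.0, -2.1]
opening: 0.0265
```

```bash
python3 - <<'E'
from h import *
plan([.6187,.1635,.120],.008)
E
```

```text
t 19.65 pos [ 0.6006 -0.0339  0.1916] jaw -0.203 F [ 0.5  1.  -2.1] op 0.0265 q6 0.06
y axis [-0.011  0.003 -1.   ]
LIN [-0.197   0.0719 -0.0212] YAW -0.211
```

Request:
{"op": "carry_out", "data": {
  "increments": [
    {"linear":[-0.05,0.0,-0.006],"yaw":-0.1},
    {"linear":[-0.1,0.02,-0.012],"yaw":-0.211},
    {"linear":[-0.15,0.04,-0.018],"yaw":-0.211},
    {"linear":[-0.197,0.065,-0.0205],"yaw":-0.211},
    {"linear":[-0.197,0.085,-0.0205],"yaw":-0.211}
  ]
}}

```text
t: 20.27
tool_pos: [0.6189, 0.1668, 0.1068]
orientation: [-1.221, 1.21, -1.192]
force: [0.9, -0.7, -0.6]
opening: 0.0263
```

```bash
python3 - <<'E'
from h import *
import pickle
plan([.6187,.1635,.082],.008)
pickle.dump(cam('wrist'),open('cw16','wb'))
im=crop('wrist','pics/w19.png',180,120,280,200,2.8)
E
```

```text
t 20.27 pos [0.6189 0.1668 0.1068] jaw 0.012 F [ 0.9 -0.7 -0.6] op 0.0263 q6 0.17
y axis [-0.012  0.003 -1.   ]
LIN [0.0034 0.0248 0.0001] YAW 0.004
```

View pics/w19.png

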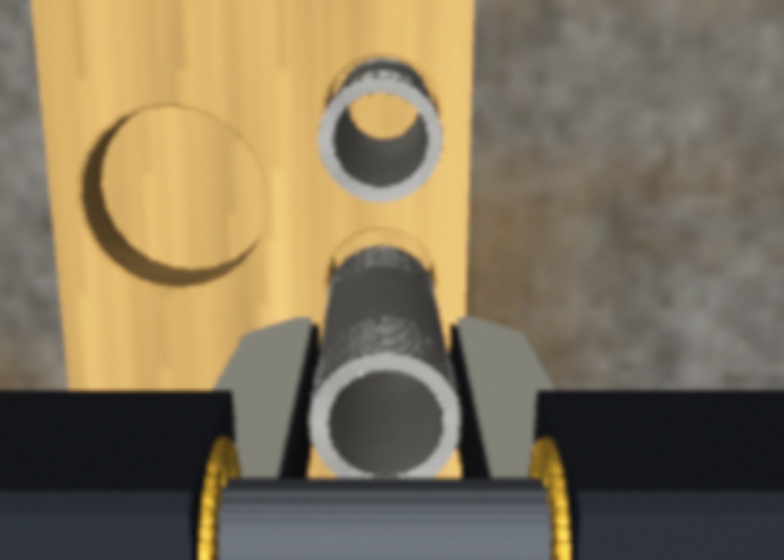

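Request:
{"op": "carry_out", "data": {
  "increments": [
    {"linear":[0.0031,0.006,0],"yaw":0.0},
    {"linear":[0.0031,0.015,0],"yaw":0},
    {"linear":[0.0031,0.023,0.0003],"yaw":0},
    {"linear":[0.0031,0.023,0.0003],"yaw":0}
  ]
}}

```text
t: 20.82
tool_pos: [0.6198, 0.1626, 0.0856]
orientation: [-1.217, 1.211, -1.193]
force: [-7.1, 6.1, 19.9]
opening: 0.0264
```

```bash
python3 - <<'E'
from h import *
plan([.6187,.1638,.061],.008)
E
```

```text
t 20.82 pos [0.6198 0.1626 0.0856] jaw 0.01 F [-7.1  6.1 19.9] op 0.0264 q6 0.16
y axis [-0.01   0.005 -1.   ]
LIN [-0.0011  0.0246 -0.0008] YAW 0.002
```

Request:
{"op": "carry_out", "data": {
  "increments": [
    {"linear":[0,-0.004,0],"yaw":0.0},
    {"linear":[-0.0013,-0.003,-0.0011],"yaw":0},
    {"linear":[-0.0013,0.0,-0.0011],"yaw":0},
    {"linear":[-0.0013,0.004,-0.0011],"yaw":0}
  ]
}}

```text
t: 21.32
tool_pos: [0.6195, 0.1646, 0.0832]
orientation: [-1.215, 1.21, -1.193]
force: [1.0, 0.4, -0.9]
opening: 0.0263
```

```bash
python3 - <<'E'
from h import *
plan([.6187,.1638,.061],.008)
E
```

```text
t 21.32 pos [0.6195 0.1646 0.0832] jaw 0.01 F [ 1.   0.4 -0.9] op 0.0263 q6 0.16
y axis [-0.008  0.007 -1.   ]
LIN [ 0.001   0.0222 -0.0006] YAW 0.002
```

In, without force. Lower on.

Request:
{"op": "carry_out", "data": {
  "increments": [
    {"linear":[0,0.006,0],"yaw":0},
    {"linear":[0,0.012,0],"yaw":0},
    {"linear":[0,0.018,0],"yaw":0},
    {"linear":[0,0.0225,0],"yaw":0},
    {"linear":[0,0.0225,0],"yaw":0}
  ]
}}

```text
t: 21.95
tool_pos: [0.619, 0.1646, 0.0601]
orientation: [-1.215, 1.211, -1.193]
force: [0.2, -0.5, -1.1]
opening: 0.0264
```

Request:
{"op": "carry_out", "data": {
  "increments": [
    {"linear":[0,0.0,0],"yaw":0},
    {"linear":[0,0.0,0],"yaw":0},
    {"linear":[0,0.0,0],"yaw":0},
    {"linear":[0,0.0,0],"yaw":0}
  ],
  "gripper": 0.6
}}

```text
t: 22.45
tool_pos: [0.6191, 0.1646, 0.0603]
orientation: [-1.215, 1.211, -1.193]
force: [0.3, 0.3, -0.5]
opening: 0.0554
```

Request:
{"op": "carry_out", "data": {
  "increments": [
    {"linear":[0,-0.03,0],"yaw":0},
    {"linear":[0,-0.08,0],"yaw":0},
    {"linear":[0.02,-0.11,0],"yaw":0.05},
    {"linear":[0.08,-0.115,-0.01],"yaw":0.15},
    {"linear":[0.14,-0.115,-0.02],"yaw":0.21}
  ]
}}

```text
t: 23.08
tool_pos: [0.6019, 0.0227, 0.176]
orientation: [-1.108, 1.363, -1.348]
force: [1.1, -1.2, -0.7]
opening: 0.0556
```

```bash
python3 - <<'E'
from h import *
plan([.5710,-.1550,.140],-.2006)
E
```

```text
t 23.07 pos [0.6019 0.0227 0.176 ] jaw -0.201 F [ 1.1 -1.2 -0.7] op 0.0556 q6 0.15
y axis [-0.006  0.006 -1.   ]
LIN [0.1804 0.0351 0.0054] YAW -0.0
```

Request:
{"op": "carry_out", "data": {
  "increments": [
    {"linear":[0.06,0.0,0.002],"yaw":0},
    {"linear":[0.12,0.02,0.004],"yaw":0},
    {"linear":[0.18,0.035,0.006],"yaw":0},
    {"linear":[0.1804,0.035,0.007],"yaw":0},
    {"linear":[0.1804,0.06,0.007],"yaw":0}
  ]
}}

```text
t: 23.7
tool_pos: [0.5742, -0.1562, 0.1173]
orientation: [-1.104, 1.36, -1.353]
force: [0.5, -0.1, 0.8]
opening: 0.056
```

```bash
python3 - <<'E'
from h import *
plan([.5713,-.1553,.061],-.2006)
E
```

```text
t 23.7 pos [ 0.5742 -0.1562  0.1173] jaw -0.203 F [ 0.5 -0.1  0.8] op 0.056 q6 -0.15
y axis [-0.001  0.005 -1.   ]
LIN [-0.0001  0.0563 -0.0029] YAW -0.002
```

Request:
{"op": "carry_out", "data": {
  "increments": [
    {"linear":[0,0.02,-0.002],"yaw":0},
    {"linear":[0,0.04,-0.002],"yaw":0},
    {"linear":[0,0.055,-0.002],"yaw":0},
    {"linear":[0,0.055,-0.002],"yaw":0}
  ]
}}

```text
t: 24.2
tool_pos: [0.5711, -0.1548, 0.0605]
orientation: [-1.106, 1.363, -1.35]
force: [-0.5, 1.1, 0.6]
opening: 0.0559
```

Request:
{"op": "carry_out", "data": {
  "increments": [
    {"linear":[0,0,0],"yaw":0},
    {"linear":[0,0,0],"yaw":0},
    {"linear":[0,0,0],"yaw":0},
    {"linear":[0,0,0],"yaw":0},
    {"linear":[0,0,0],"yaw":0}
  ],
  "gripper": 0
}}

```text
t: 24.82
tool_pos: [0.5715, -0.1549, 0.0611]
orientation: [-1.105, 1.362, -1.351]
force: [-0.1, -0.2, 2.2]
opening: 0.026
```

```bash
python3 - <<'E'
from h import *
plan([.5713,-.1553,.061],-.2006)
E
```

```text
t 24.82 pos [ 0.5715 -0.1549  0.0611] jaw -0.202 F [-0.1 -0.2  2.2] op 0.026 q6 -0.15
y axis [-0.003  0.006 -1.   ]
LIN [ 0.0004  0.0001 -0.0001] YAW -0.002
```

Request:
{"op": "carry_out", "data": {
  "increments": [
    {"linear":[0,-0.02,0],"yaw":0},
    {"linear":[0,-0.06,0],"yaw":0},
    {"linear":[0,-0.11,0],"yaw":0},
    {"linear":[-0.04,-0.125,0],"yaw":0},
    {"linear":[-0.1,-0.125,0],"yaw":0}
  ]
}}

```text
t: 25.45
tool_pos: [0.5935, -0.0584, 0.1908]
orientation: [-1.1, 1.36, -1.356]
force: [0.8, 0.0, -2.2]
opening: 0.0263
```

```bash
python3 - <<'E'
from h import *
plan([.6192,.1197,.105],.008)
E
```

```text
t 25.45 pos [ 0.5935 -0.0584  0.1908] jaw -0.206 F [ 0.8  0.  -2.2] op 0.0263 q6 0.02
y axis [ 0.002  0.004 -1.   ]
LIN [-0.1792  0.0866 -0.0113] YAW -0.214
```

Request:
{"op": "carry_out", "data": {
  "increments": [
    {"linear":[-0.06,0.0,-0.004],"yaw":-0.1},
    {"linear":[-0.12,0.02,-0.008],"yaw":-0.214},
    {"linear":[-0.179,0.04,-0.0113],"yaw":-0.214},
    {"linear":[-0.179,0.07,-0.0113],"yaw":-0.214},
    {"linear":[-0.179,0.0866,-0.0113],"yaw":-0.214}
  ]
}}

```text
t: 26.08
tool_pos: [0.6182, 0.1202, 0.1041]
orientation: [-1.211, 1.203, -1.199]
force: [-0.4, -0.2, -1.6]
opening: 0.0266
```

```bash
python3 - <<'E'
from h import *
plan([.6192,.1197,.083],.008)
im=crop('wrist','pics/w20.png',180,120,280,200,2.8)
E
```

```text
t 26.07 pos [0.6182 0.1202 0.1041] jaw 0.01 F [-0.4 -0.2 -1.6] op 0.0266 q6 0.1
y axis [ 0.001  0.004 -1.   ]
LIN [0.0006 0.0211 0.001 ] YAW 0.002
```

View pics/w20.png

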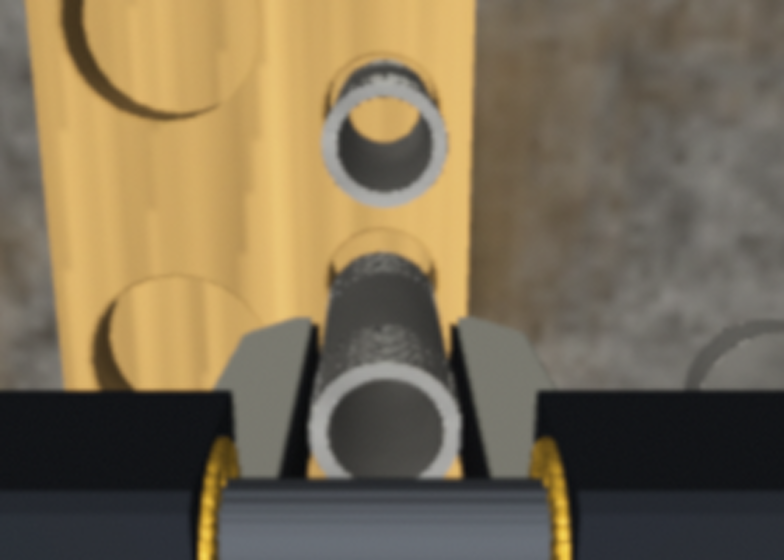

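Request:
{"op": "carry_out", "data": {
  "increments": [
    {"linear":[0,0.006,0],"yaw":0.0},
    {"linear":[0,0.015,0],"yaw":0},
    {"linear":[0,0.022,0.0003],"yaw":0},
    {"linear":[0,0.022,0.0003],"yaw":0}
  ]
}}

```text
t: 26.62
tool_pos: [0.6172, 0.119, 0.0793]
orientation: [-1.213, 1.207, -1.199]
force: [-0.2, 0.3, -0.5]
opening: 0.0264
```

```bash
python3 - <<'E'
from h import *
plan([.6183,.1200,.059],.008)
E
```

```text
t 26.62 pos [0.6172 0.119  0.0793] jaw 0.008 F [-0.2  0.3 -0.5] op 0.0264 q6 0.1
y axis [-0.003  0.004 -1.   ]
LIN [-0.0009  0.0203  0.0012] YAW 0.0
```

Entered (mouth at 0.087) with no force.

Request:
{"op": "carry_out", "data": {
  "increments": [
    {"linear":[0,0.006,0],"yaw":0},
    {"linear":[0,0.012,0],"yaw":0},
    {"linear":[0,0.018,0.0005],"yaw":0},
    {"linear":[0,0.0195,0.0005],"yaw":0},
    {"linear":[0,0.0195,0.0005],"yaw":0}
  ]
}}

```text
t: 27.25
tool_pos: [0.6176, 0.1191, 0.0597]
orientation: [-1.213, 1.207, -1.199]
force: [-0.3, 0.6, -0.3]
opening: 0.0261
```

Request:
{"op": "carry_out", "data": {
  "increments": [
    {"linear":[0,0.0,0],"yaw":0},
    {"linear":[0,0.0,0],"yaw":0},
    {"linear":[0,0.0,0],"yaw":0},
    {"linear":[0,0.0,0],"yaw":0}
  ],
  "gripper": 0.6
}}

```text
t: 27.75
tool_pos: [0.6177, 0.1191, 0.0598]
orientation: [-1.213, 1.207, -1.199]
force: [-0.1, -0.4, 0.3]
opening: 0.0551
```

Request:
{"op": "carry_out", "data": {
  "increments": [
    {"linear":[0,-0.03,0],"yaw":0},
    {"linear":[0,-0.08,0],"yaw":0},
    {"linear":[0.02,-0.11,0],"yaw":0.05},
    {"linear":[0.08,-0.115,-0.01],"yaw":0.15},
    {"linear":[0.14,-0.115,-0.02],"yaw":0.21}
  ]
}}

```text
t: 28.38
tool_pos: [0.5996, -0.0225, 0.1758]
orientation: [-1.105, 1.359, -1.354]
force: [0.4, -0.1, -0.7]
opening: 0.0559
```

```bash
python3 - <<'E'
from h import *
plan([.5620,-.2010,.140],-.2006)
E
```

```text
t 28.38 pos [ 0.5996 -0.0225  0.1758] jaw -0.203 F [ 0.4 -0.1 -0.7] op 0.0559 q6 0.08
y axis [-0.     0.003 -1.   ]
LIN [ 0.1825  0.0353 -0.0009] YAW -0.002
```

Request:
{"op": "carry_out", "data": {
  "increments": [
    {"linear":[0.06,0.0,0],"yaw":0},
    {"linear":[0.12,0.01,0],"yaw":0},
    {"linear":[0.18,0.035,0],"yaw":0},
    {"linear":[0.182,0.035,0.001],"yaw":0},
    {"linear":[0.182,0.06,0.001],"yaw":0}
  ]
}}

```text
t: 29.0
tool_pos: [0.5655, -0.202, 0.1174]
orientation: [-1.101, 1.356, -1.358]
force: [0.7, 0.1, -0.5]
opening: 0.0555
```

```bash
python3 - <<'E'
from h import *
plan([.5617,-.2004,.061],-.2006)
E
```

```text
t 29.0 pos [ 0.5655 -0.202   0.1174] jaw -0.204 F [ 0.7  0.1 -0.5] op 0.0555 q6 -0.23
y axis [ 0.004  0.002 -1.   ]
LIN [-0.0007  0.0564 -0.0043] YAW -0.004
```

Request:
{"op": "carry_out", "data": {
  "increments": [
    {"linear":[0,0.02,-0.003],"yaw":0},
    {"linear":[-0.0005,0.04,-0.003],"yaw":0},
    {"linear":[-0.0005,0.055,-0.003],"yaw":0},
    {"linear":[-0.0005,0.055,-0.003],"yaw":0}
  ]
}}

```text
t: 29.5
tool_pos: [0.5619, -0.2, 0.0606]
orientation: [-1.103, 1.358, -1.356]
force: [-0.7, -0.2, -0.3]
opening: 0.0557
```

Request:
{"op": "carry_out", "data": {
  "increments": [
    {"linear":[0,0,0],"yaw":0},
    {"linear":[0,0,0],"yaw":0},
    {"linear":[0,0,0],"yaw":0},
    {"linear":[0,0,0],"yaw":0},
    {"linear":[0,0,0],"yaw":0}
  ],
  "gripper": 0
}}

```text
t: 30.12
tool_pos: [0.5623, -0.2002, 0.0611]
orientation: [-1.102, 1.358, -1.357]
force: [0.2, 0.2, 2.5]
opening: 0.0261
```

```bash
python3 - <<'E'
from h import *
plan([.5617,-.2004,.061],-.2006)
E
```

```text
t 30.12 pos [ 0.5623 -0.2002  0.0611] jaw -0.204 F [0.2 0.2 2.5] op 0.0261 q6 -0.23
y axis [ 0.002  0.003 -1.   ]
LIN [ 0.0003  0.0001 -0.0006] YAW -0.003
```

Request:
{"op": "carry_out", "data": {
  "increments": [
    {"linear":[0,-0.02,0],"yaw":0},
    {"linear":[0,-0.06,0],"yaw":0},
    {"linear":[0,-0.11,0],"yaw":0},
    {"linear":[-0.04,-0.125,0],"yaw":0},
    {"linear":[-0.1,-0.125,0],"yaw":0}
  ]
}}

```text
t: 30.75
tool_pos: [0.5837, -0.1034, 0.1906]
orientation: [-1.098, 1.355, -1.362]
force: [1.0, 1.2, -1.6]
opening: 0.0262
```

```bash
python3 - <<'E'
from h import *
plan([.618,.0728,.105],.008)
E
```

```text
t 30.75 pos [ 0.5837 -0.1034  0.1906] jaw -0.207 F [ 1.   1.2 -1.6] op 0.0262 q6 -0.06
y axis [ 0.007  0.001 -1.   ]
LIN [-0.1792  0.086  -0.0033] YAW -0.215
```

Request:
{"op": "carry_out", "data": {
  "increments": [
    {"linear":[-0.06,0.0,-0.001],"yaw":-0.1},
    {"linear":[-0.12,0.0,-0.002],"yaw":-0.215},
    {"linear":[-0.179,0.03,-0.0033],"yaw":-0.215},
    {"linear":[-0.179,0.07,-0.0033],"yaw":-0.215},
    {"linear":[-0.179,0.086,-0.0033],"yaw":-0.215}
  ]
}}

```text
t: 31.38
tool_pos: [0.6161, 0.0733, 0.1029]
orientation: [-1.211, 1.2, -1.203]
force: [-0.4, -0.6, -1.1]
opening: 0.0261
```

```bash
python3 - <<'E'
from h import *
plan([.618,.0728,.083],.008)
im=crop('wrist','pics/w21.png',180,120,280,200,2.8)
E
```

```text
t 31.38 pos [0.6161 0.0733 0.1029] jaw 0.01 F [-0.4 -0.6 -1.1] op 0.0261 q6 0.03
y axis [ 0.003  0.    -1.   ]
LIN [0.0006 0.0199 0.0018] YAW 0.002
```

View pics/w21.png

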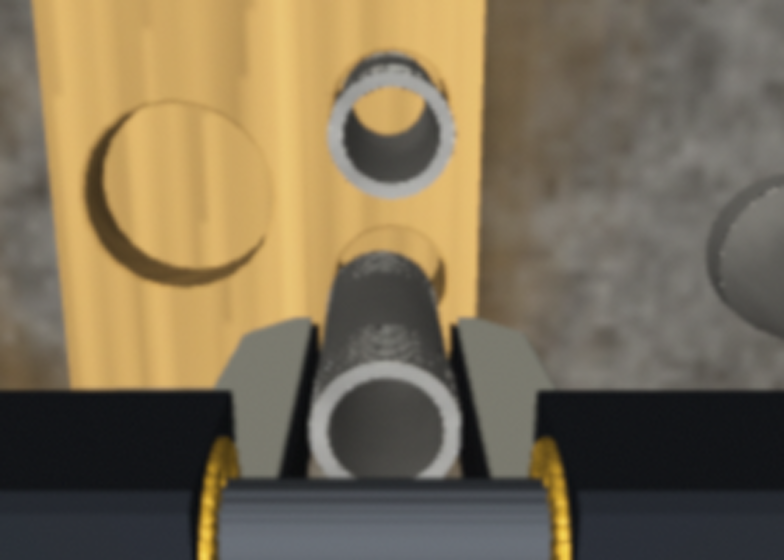

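Request:
{"op": "carry_out", "data": {
  "increments": [
    {"linear":[0,0.006,0.002],"yaw":0.0},
    {"linear":[0,0.013,0.0022],"yaw":0},
    {"linear":[0,0.02,0.0025],"yaw":0},
    {"linear":[0,0.02,0.0025],"yaw":0}
  ]
}}

```text
t: 31.92
tool_pos: [0.618, 0.0722, 0.0812]
orientation: [-1.212, 1.203, -1.204]
force: [-0.0, -0.3, -0.6]
opening: 0.0261
```

```bash
python3 - <<'E'
from h import *
plan([.618,.0728,.059],.008)
E
```

```text
t 31.93 pos [0.618  0.0722 0.0812] jaw 0.008 F [-0.  -0.3 -0.6] op 0.0261 q6 0.03
y axis [ 0.001  0.    -1.   ]
LIN [-0.0006  0.0222  0.    ] YAW -0.0
```

Request:
{"op": "carry_out", "data": {
  "increments": [
    {"linear":[0,0.006,0],"yaw":0},
    {"linear":[0,0.012,0],"yaw":0},
    {"linear":[0,0.018,0.0005],"yaw":0},
    {"linear":[0,0.0215,0.0005],"yaw":0},
    {"linear":[0,0.0215,0.0005],"yaw":0}
  ]
}}

```text
t: 32.55
tool_pos: [0.6185, 0.0722, 0.0596]
orientation: [-1.212, 1.203, -1.204]
force: [-0.3, -0.3, -0.1]
opening: 0.0263
```

Request:
{"op": "carry_out", "data": {
  "increments": [
    {"linear":[0,0.0,0],"yaw":0},
    {"linear":[0,0.0,0],"yaw":0},
    {"linear":[0,0.0,0],"yaw":0},
    {"linear":[0,0.0,0],"yaw":0}
  ],
  "gripper": 0.65
}}

```text
t: 33.05
tool_pos: [0.6185, 0.0722, 0.0596]
orientation: [-1.212, 1.203, -1.204]
force: [-0.7, -0.1, 0.2]
opening: 0.0592
```

Request:
{"op": "carry_out", "data": {
  "increments": [
    {"linear":[0,-0.03,0],"yaw":0},
    {"linear":[0,-0.08,0],"yaw":0},
    {"linear":[0,-0.13,-0.04],"yaw":0},
    {"linear":[0,-0.14,-0.09],"yaw":0},
    {"linear":[0,-0.14,-0.14],"yaw":0}
  ]
}}

```text
t: 33.67
tool_pos: [0.4781, 0.0711, 0.2015]
orientation: [-1.209, 1.2, -1.205]
force: [-0.5, 0.3, -0.0]
opening: 0.0601
```

```bash
python3 - <<'E'
from h import *
import pickle
plan([.422,.155,.2],0)
im=robot.read_camera('top'); crop(0,'pics/t22.png',225,90,270,200,2.9,im)
im=robot.read_camera('wrist'); crop(0,'pics/w22.png',0,0,640,400,1.25,im)
E
```

```text
t 33.67 pos [0.4781 0.0711 0.2015] jaw 0.008 F [-0.5  0.3 -0. ] op 0.0601 q6 0.03
y axis [ 0.005  0.    -1.   ]
LIN [-0.0844  0.0012 -0.0554] YAW 0.008
```

View pics/t22.png

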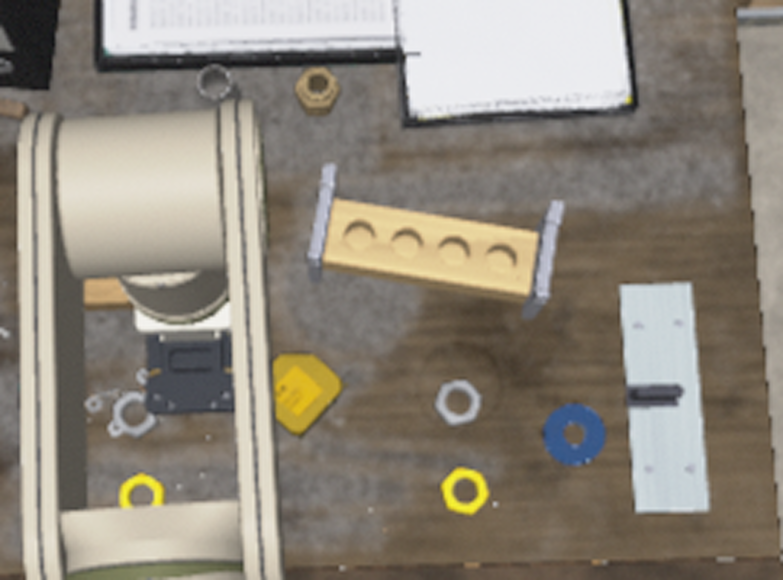

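View pics/w22.png

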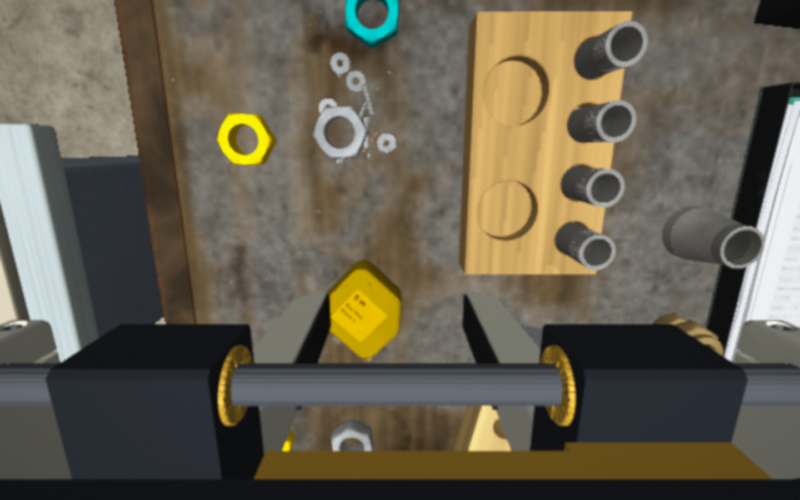

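Request:
{"op": "carry_out", "data": {
  "increments": [
    {"linear":[-0.042,0.0,-0.028],"yaw":0},
    {"linear":[-0.0844,0.01,-0.0554],"yaw":0},
    {"linear":[-0.0844,0.03,-0.0554],"yaw":0},
    {"linear":[-0.0844,0.03,-0.0554],"yaw":0}
  ]
}}

```text
t: 34.28
tool_pos: [0.4168, 0.1554, 0.1674]
orientation: [-1.217, 1.205, -1.2]
force: [-0.6, 0.2, 0.4]
opening: 0.0603
```

```bash
python3 - <<'E'
from h import *
import pickle
plan([.422,.155,.2],0)
pickle.dump(cam('wrist'),open('cw23','wb'))
im=robot.read_camera('wrist'); crop(0,'pics/w23.png',220,140,200,140,4,im)
E
```

```text
t 34.27 pos [0.4168 0.1554 0.1674] jaw 0.01 F [-0.6  0.2  0.4] op 0.0603 q6 0.23
y axis [-0.004 -0.    -1.   ]
LIN [ 0.0004 -0.0326  0.0051] YAW 0.01
```

View pics/w23.png

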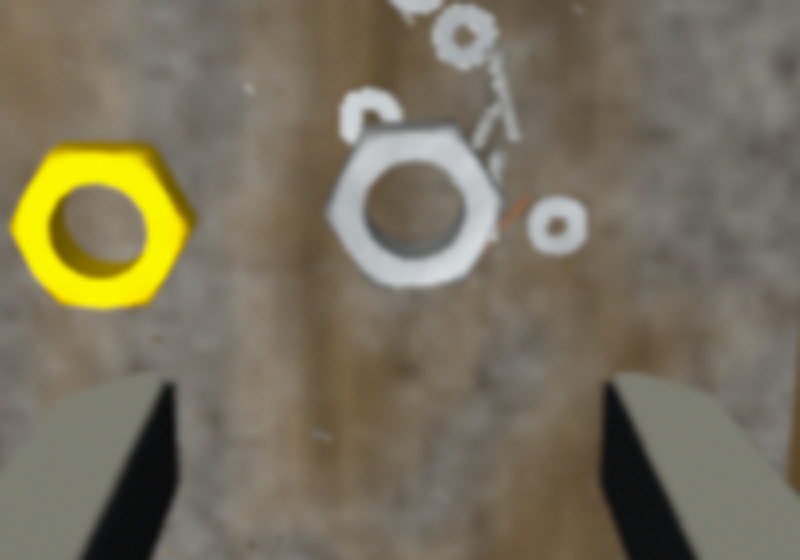

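```bash
python3 - <<'E'
from fitr import *
c=pickle.load(open('cw23','rb'))
W=lambda u:(u[0]/4+220,u[1]/4+140)
pts=[(330,210),(368,138),(460,130),(499,205),(455,282),(377,288)]
P=np.array([ray(0,W(u),.018,c)[:2] for u in pts]); print(P.round(4),P.mean(0))
for i in range(3): d=P[(i+3)%6]-P[i]; print(np.hypot(*d),np.degrees(np.arctan2(d[1],d[0]))%60)
plan([P.mean(0)[0],P.mean(0)[1],.1],np.radians(92.3))
E
```

```text
[[0.4017 0.1546]
 [0.4111 0.173 ]
 [0.4338 0.1752]
 [0.4441 0.1563]
 [0.4335 0.1361]
 [0.4136 0.1343]] [0.42296479 0.15491655]
0.0424363953353525 2.297883269673357
0.043209749050142 1.1818816691979208
0.04569729325384348 3.738225177568438
t 34.33 pos [0.4175 0.1551 0.1684] jaw 0.009 F [-0.3  0.4  0.5] op 0.0603 q6 0.23
y axis [-0.002 -0.    -1.   ]
LIN [0.0003 0.0684 0.0056] YAW 1.54
```

Request:
{"op": "carry_out", "data": {
  "increments": [
    {"linear":[0,0,0.001],"yaw":-0.18},
    {"linear":[0,0,0.002],"yaw":-0.36},
    {"linear":[0,0,0.003],"yaw":-0.54},
    {"linear":[0,0,0.005],"yaw":-0.72},
    {"linear":[0,0,0.006],"yaw":-0.9}
  ],
  "gripper": 0.75
}}

```text
t: 34.95
tool_pos: [0.4248, 0.1547, 0.1696]
orientation: [-1.509, 0.515, -0.514]
force: [0.4, 0.3, 0.1]
opening: 0.0696
```

Request:
{"op": "carry_out", "data": {
  "increments": [
    {"linear":[0,0,0],"yaw":-0.18},
    {"linear":[0,0,0],"yaw":-0.36},
    {"linear":[0,0,0],"yaw":-0.54},
    {"linear":[0,0,0],"yaw":-0.71},
    {"linear":[0,0,0],"yaw":-0.71}
  ]
}}

```text
t: 35.58
tool_pos: [0.4258, 0.1542, 0.1707]
orientation: [-1.57, -0.04, 0.039]
force: [0.6, -0.6, -0.4]
opening: 0.07
```

```bash
python3 - <<'E'
from fitr import *
plan([.423,.155,.1],np.radians(92.3))
plan([.423,.155,.016],np.radians(92.3))
pickle.dump(cam('wrist'),open('cw24','wb'))
im=robot.read_camera('wrist'); crop(0,'pics/w24.png',180,120,270,190,3,im)
E
```

```text
t 35.58 pos [0.4258 0.1542 0.1707] jaw 1.621 F [ 0.6 -0.6 -0.4] op 0.07 q6 -1.39
y axis [ 0.  0. -1.]
LIN [-0.0028  0.0707  0.0009] YAW 0.01
t 35.58 pos [0.4258 0.1542 0.1707] jaw 1.621 F [ 0.6 -0.6 -0.4] op 0.07 q6 -1.39
y axis [ 0.  0. -1.]
LIN [-0.0029  0.1547  0.0008] YAW 0.01
```

View pics/w24.png

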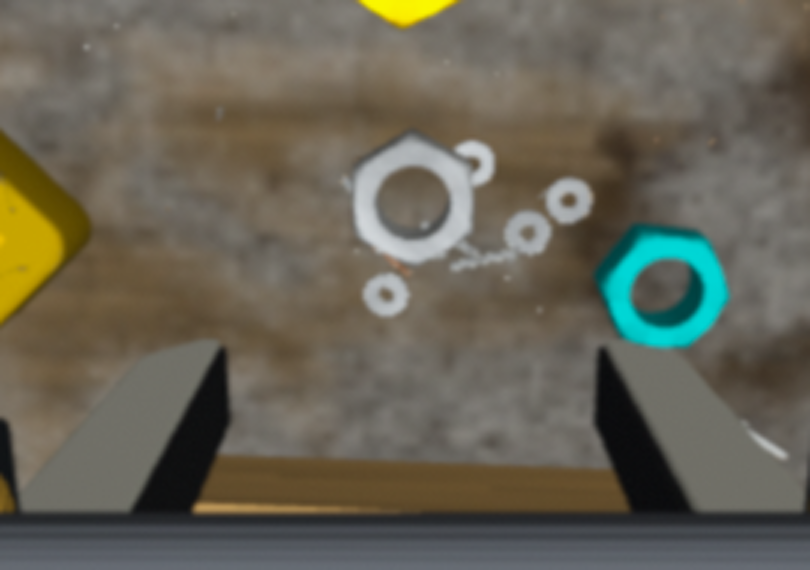

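```bash
python3 - <<'E'
from fitr import *
c=pickle.load(open('cw24','rb'))
print(ray(0,(413/3+180,201/3+120),.018,c))
E
```

```text
[0.42202626 0.15535892 0.018     ]
```

Request:
{"op": "carry_out", "data": {
  "increments": [
    {"linear":[-0.003,0.05,0.001],"yaw":0},
    {"linear":[-0.003,0.1,0.001],"yaw":0},
    {"linear":[-0.002,0.14,0.001],"yaw":0},
    {"linear":[-0.002,0.1525,0.001],"yaw":0},
    {"linear":[-0.002,0.1525,0.001],"yaw":0}
  ]
}}

```text
t: 36.25
tool_pos: [0.4237, 0.1551, 0.0182]
orientation: [-1.57, -0.035, 0.036]
force: [1.1, 0.4, 1.3]
opening: 0.0697
```

```bash
python3 - <<'E'
from fitr import *
plan([.4225,.155,.016],np.radians(92.3))
E
```

```text
t 36.25 pos [0.4237 0.1551 0.0182] jaw 1.616 F [1.1 0.4 1.3] op 0.0697 q6 -1.38
y axis [-0.001  0.    -1.   ]
LIN [-0.0012  0.0022 -0.0001] YAW 0.005
```

Request:
{"op": "carry_out", "data": {
  "increments": [
    {"linear":[-0.001,0.002,0],"yaw":0},
    {"linear":[-0.001,0.002,0],"yaw":0},
    {"linear":[-0.001,0.002,0],"yaw":0},
    {"linear":[-0.001,0.002,0],"yaw":0},
    {"linear":[-0.001,0.002,0],"yaw":0}
  ],
  "gripper": 0,
  "newtons": 30
}}

```text
t: 36.88
tool_pos: [0.4233, 0.1553, 0.017]
orientation: [-1.57, -0.036, 0.036]
force: [-0.9, 0.5, 5.9]
opening: 0.0406
```

```bash
python3 - <<'E'
from fitr import *
plan([.5621,.0936,.15],np.radians(92.3))
plan([.5614,.1856,.15],np.radians(92.3))
E
```

```text
t 36.88 pos [0.4233 0.1553 0.017 ] jaw 1.616 F [-0.9  0.5  5.9] op 0.0406 q6 -1.38
y axis [ 0.     0.001 -1.   ]
LIN [ 0.1359 -0.133  -0.0679] YAW 0.006
t 36.88 pos [0.4233 0.1553 0.017 ] jaw 1.616 F [-0.9  0.5  5.9] op 0.0406 q6 -1.38
y axis [ 0.     0.001 -1.   ]
LIN [ 0.1394 -0.133   0.0241] YAW 0.006
```

Request:
{"op": "carry_out", "data": {
  "increments": [
    {"linear":[0,-0.03,0],"yaw":0},
    {"linear":[0.03,-0.08,0.006],"yaw":0},
    {"linear":[0.08,-0.08,0.016],"yaw":0},
    {"linear":[0.135,-0.08,0.025],"yaw":0},
    {"linear":[0.14,-0.065,0.025],"yaw":0}
  ]
}}

```text
t: 37.5
tool_pos: [0.5654, 0.1871, 0.0822]
orientation: [-1.569, -0.038, 0.033]
force: [-0.3, -0.6, -1.3]
opening: 0.0406
```

```bash
python3 - <<'E'
from fitr import *
plan([.5624,.1863,.055],np.radians(92.3))
pickle.dump(cam('wrist'),open('cw25','wb'))
im=robot.read_camera('wrist'); crop(0,'pics/w25.png',180,120,270,190,3,im)
E
```

```text
t 37.5 pos [0.5654 0.1871 0.0822] jaw 1.616 F [-0.3 -0.6 -1.3] op 0.0406 q6 -1.38
y axis [ 0.003  0.001 -1.   ]
LIN [-0.0031  0.0272 -0.0007] YAW 0.005
```

View pics/w25.png

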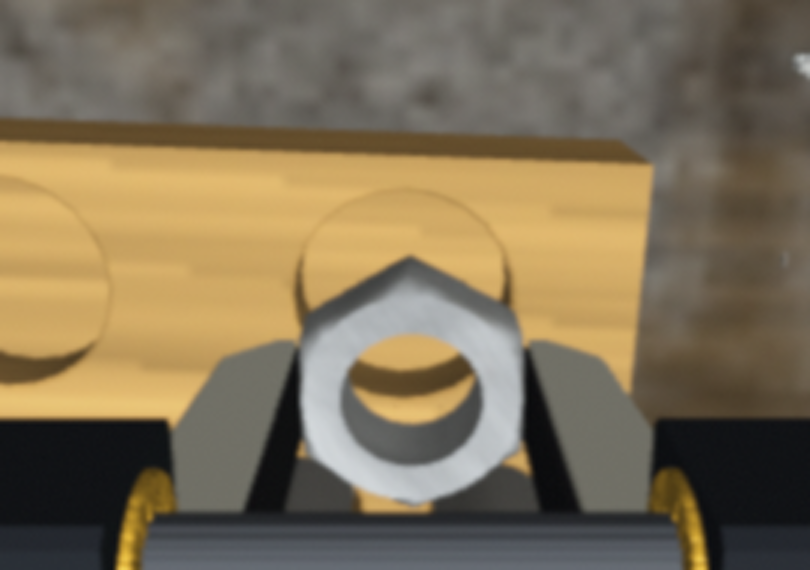

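```bash
python3 - <<'E'
from fitr import *
c=pickle.load(open('cw25','rb')); W=lambda u:(u[0]/3+180,u[1]/3+120)
print('recess', [ray(0,W(u),.036,c).round(4) for u in ((405,188),(297,287),(511,287))])
print('nut',ray(0,W((412,400)),.0832,c), 'flats', [ray(0,W(u),.0832,c).round(4) for u in ((300,385),(522,385))])
E
```

```text
recess [array([0.5353, 0.185 , 0.036 ]), array([0.5592, 0.1616, 0.036 ]), array([0.5571, 0.21  , 0.036 ])]
nut [0.56424056 0.18776365 0.0832    ] flats [array([0.5622, 0.1676, 0.0832]), array([0.5605, 0.2073, 0.0832])]
```

Request:
{"op": "carry_out", "data": {
  "increments": [
    {"linear":[-0.0036,0.008,-0.0015],"yaw":0},
    {"linear":[-0.0036,0.016,-0.0015],"yaw":0},
    {"linear":[-0.0036,0.024,-0.0015],"yaw":0},
    {"linear":[-0.0036,0.024,-0.0015],"yaw":0}
  ]
}}

```text
t: 38.05
tool_pos: [0.5577, 0.1845, 0.0542]
orientation: [-1.571, -0.033, 0.038]
force: [0.1, 0.2, -1.4]
opening: 0.0405
```

```bash
python3 - <<'E'
from fitr import *
plan([.5618,.1856,.047],np.radians(92.3))
pickle.dump(cam('wrist'),open('cw25','wb'))
im=robot.read_camera('wrist'); crop(0,'pics/w26.png',180,120,270,190,3,im)
E
```

```text
t 38.05 pos [0.5577 0.1845 0.0542] jaw 1.616 F [ 0.1  0.2 -1.4] op 0.0405 q6 -1.38
y axis [-0.003 -0.    -1.   ]
LIN [0.0042 0.0071 0.0009] YAW 0.005
```

View pics/w26.png

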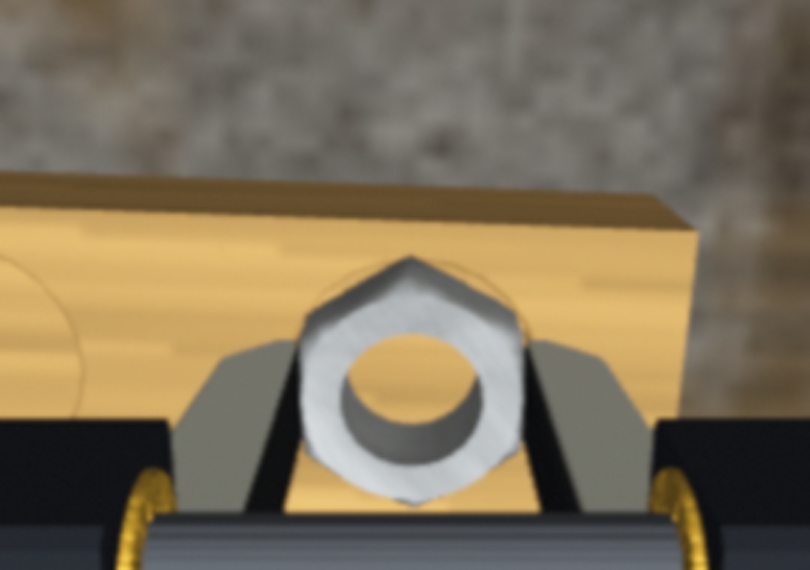

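Request:
{"op": "carry_out", "data": {
  "increments": [
    {"linear":[0.0042,0,0.001],"yaw":0},
    {"linear":[0.0042,0.002,0.001],"yaw":0},
    {"linear":[0.0042,0.005,0.001],"yaw":0},
    {"linear":[0.0042,0.006,0.001],"yaw":0}
  ]
}}

```text
t: 38.6
tool_pos: [0.562, 0.1857, 0.0483]
orientation: [-1.571, -0.033, 0.038]
force: [0.1, 0.1, -0.8]
opening: 0.0409
```

```bash
python3 - <<'E'
from fitr import *
plan([.5618,.1856,.047],np.radians(92.3))
im=robot.read_camera('wrist'); crop(0,'pics/w27.png',180,120,270,190,3,im)
E
```

```text
t 38.6 pos [0.562  0.1857 0.0483] jaw 1.616 F [ 0.1  0.1 -0.8] op 0.0409 q6 -1.38
y axis [-0.003 -0.    -1.   ]
LIN [-0.0002  0.0013 -0.0001] YAW 0.005
```

View pics/w27.png

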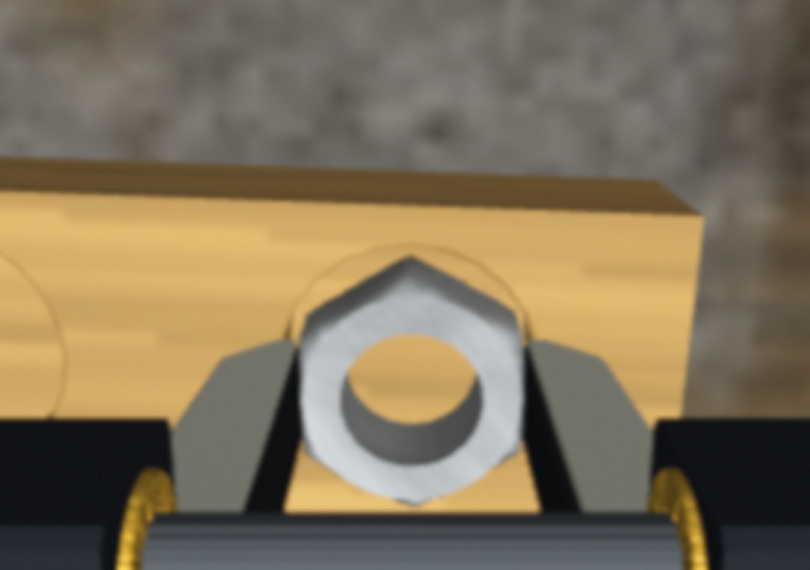

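Request:
{"op": "carry_out", "data": {
  "increments": [
    {"linear":[0,0.0015,0],"yaw":0},
    {"linear":[0,0.0025,0],"yaw":0},
    {"linear":[0,0.0025,0],"yaw":0}
  ]
}}

```text
t: 39.02
tool_pos: [0.5619, 0.1857, 0.0456]
orientation: [-1.571, -0.033, 0.038]
force: [0.7, 0.5, -1.0]
opening: 0.0407
```

Request:
{"op": "carry_out", "data": {
  "increments": [
    {"linear":[0,0,0],"yaw":0},
    {"linear":[0,-0.0005,0],"yaw":0},
    {"linear":[0,-0.0005,0],"yaw":0},
    {"linear":[0,-0.03,0],"yaw":0},
    {"linear":[0,-0.07,0],"yaw":0}
  ],
  "gripper": 0.7
}}

```text
t: 39.65
tool_pos: [0.5609, 0.1854, 0.115]
orientation: [-1.572, -0.03, 0.041]
force: [0.4, -0.1, -0.8]
opening: 0.065
```

```bash
python3 - <<'E'
from fitr import *
plan([.5618,.1856,.047],np.radians(92.3))
im=robot.read_camera('wrist'); crop(0,'pics/w28.png',180,120,270,190,3,im)
im=robot.read_camera('scene'); crop(0,'pics/s28.png',180,100,260,200,3,im)
E
```

```text
t 39.65 pos [0.5609 0.1854 0.115 ] jaw 1.616 F [ 0.4 -0.1 -0.8] op 0.065 q6 -1.38
y axis [-0.007 -0.001 -1.   ]
LIN [0.0013 0.0679 0.0002] YAW 0.005
```

View pics/w28.png

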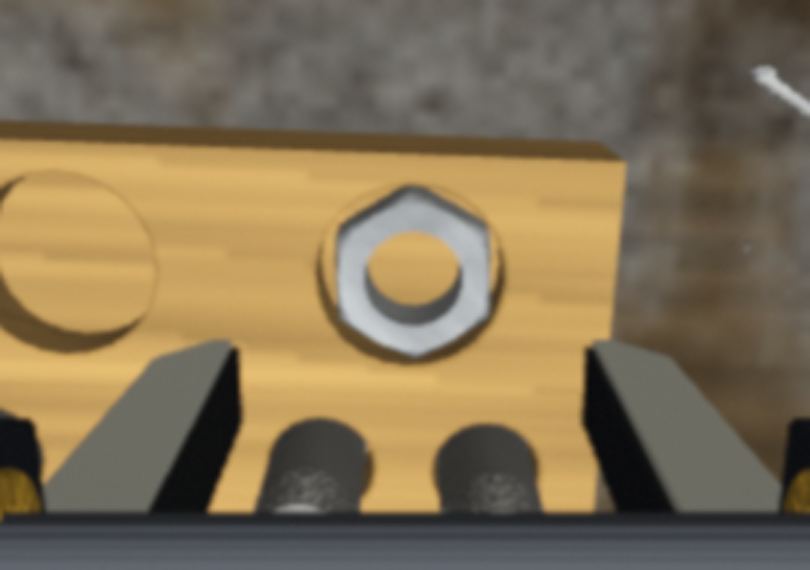

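View pics/s28.png

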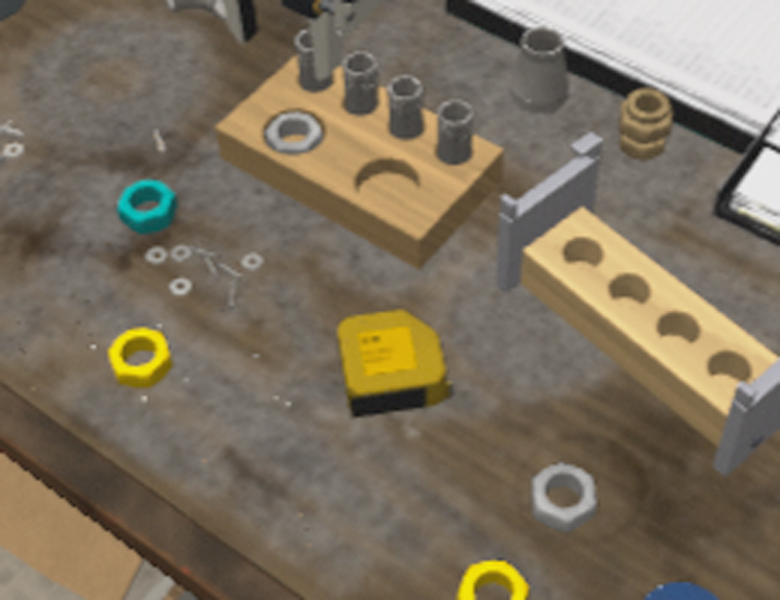

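Request:
{"op": "carry_out", "data": {
  "increments": [
    {"linear":[0.001,0,0],"yaw":0},
    {"linear":[0.001,0.02,0],"yaw":0},
    {"linear":[0.001,0.04,0],"yaw":0},
    {"linear":[0.001,0.05,0],"yaw":0},
    {"linear":[0.001,0.06,0],"yaw":0}
  ],
  "gripper": 0
}}

```text
t: 40.38
tool_pos: [0.566, 0.1865, 0.0595]
orientation: [-1.57, -0.038, 0.033]
force: [-0.3, -0.1, -0.2]
opening: 0.0197
```

Request:
{"op": "carry_out", "data": {
  "increments": [
    {"linear":[0,0,0],"yaw":0},
    {"linear":[0,0,0],"yaw":0},
    {"linear":[0,0.003,0],"yaw":0},
    {"linear":[0,0.006,0],"yaw":0},
    {"linear":[0,0.008,0],"yaw":0}
  ]
}}

```text
t: 41.0
tool_pos: [0.5661, 0.1865, 0.0514]
orientation: [-1.57, -0.038, 0.033]
force: [0.0, 0.5, -0.3]
opening: 0.0005
```

Request:
{"op": "carry_out", "data": {
  "increments": [
    {"linear":[-0.004,0,0],"yaw":0},
    {"linear":[-0.004,0.004,0],"yaw":0},
    {"linear":[-0.004,0.007,0],"yaw":0},
    {"linear":[-0.004,0.0085,0],"yaw":0},
    {"linear":[-0.004,0.0085,0],"yaw":0}
  ]
}}

```text
t: 41.62
tool_pos: [0.562, 0.1863, 0.0426]
orientation: [-1.57, -0.038, 0.034]
force: [-0.4, -0.2, 0.5]
opening: 0.0005
```

Request:
{"op": "carry_out", "data": {
  "increments": [
    {"linear":[0,-0.01,0],"yaw":0},
    {"linear":[0,-0.015,0],"yaw":0},
    {"linear":[0,-0.015,0],"yaw":0},
    {"linear":[0,-0.015,0],"yaw":0},
    {"linear":[0,-0.01,0],"yaw":0}
  ],
  "gripper": 0.33
}}

```text
t: 42.25
tool_pos: [0.5621, 0.1864, 0.0527]
orientation: [-1.569, -0.038, 0.033]
force: [0.6, 0.2, 0.5]
opening: 0.0308
```

```bash
python3 - <<'E'
from fitr import *
plan([.5618,.186,.043],np.radians(92.3))
im=robot.read_camera('wrist'); crop(0,'pics/w29.png',180,120,270,190,3,im)
E
```

```text
t 42.25 pos [0.5621 0.1864 0.0527] jaw 1.616 F [0.6 0.2 0.5] op 0.0308 q6 -1.38
y axis [ 0.003  0.001 -1.   ]
LIN [-0.0004  0.0097 -0.0003] YAW 0.005
```

View pics/w29.png

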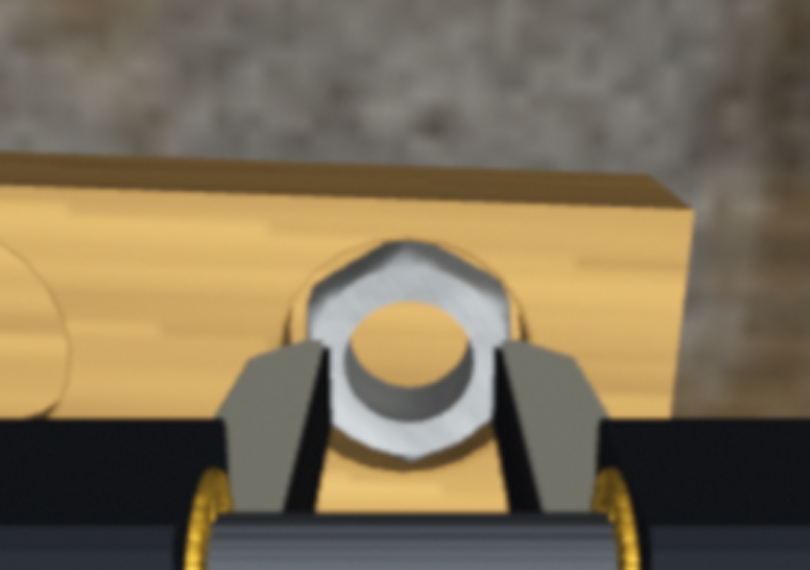

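Request:
{"op": "carry_out", "data": {
  "increments": [
    {"linear":[0,0.004,0],"yaw":0},
    {"linear":[0,0.007,0],"yaw":0},
    {"linear":[0,0.009,0],"yaw":0},
    {"linear":[0,0.0105,0],"yaw":0}
  ]
}}

```text
t: 42.8
tool_pos: [0.5613, 0.1861, 0.0441]
orientation: [-1.57, -0.036, 0.035]
force: [-19.9, -4.3, 38.2]
opening: 0.0306
```

Request:
{"op": "carry_out", "data": {
  "increments": [
    {"linear":[0,-0.04,0],"yaw":0},
    {"linear":[-0.02,-0.1,-0.02],"yaw":0},
    {"linear":[-0.05,-0.125,-0.07],"yaw":0},
    {"linear":[-0.07,-0.125,-0.13],"yaw":0},
    {"linear":[-0.09,-0.125,-0.185],"yaw":0}
  ],
  "gripper": 0.75
}}

```text
t: 43.42
tool_pos: [0.4794, -0.0041, 0.1697]
orientation: [-1.571, -0.039, 0.035]
force: [0.4, 0.2, 0.2]
opening: 0.0694
```

```bash
python3 - <<'E'
from fitr import *
plan([.425,-.156,.17],np.radians(92.3))
E
```

```text
t 43.42 pos [ 0.4794 -0.0041  0.1697] jaw 1.617 F [0.4 0.2 0.2] op 0.0694 q6 -1.73
y axis [ 0.003 -0.    -1.   ]
LIN [-0.0615 -0.0004 -0.1492] YAW 0.007
```

Request:
{"op": "carry_out", "data": {
  "increments": [
    {"linear":[-0.02,0,-0.05],"yaw":0},
    {"linear":[-0.04,0,-0.1],"yaw":0},
    {"linear":[-0.06,0,-0.149],"yaw":0},
    {"linear":[-0.06,0,-0.149],"yaw":0}
  ]
}}

```text
t: 43.92
tool_pos: [0.4253, -0.1587, 0.1696]
orientation: [-1.572, -0.034, 0.031]
force: [0.2, 0.8, 0.2]
opening: 0.07
```

```bash
python3 - <<'E'
from fitr import *
plan([.425,-.156,.17],np.radians(92.3))
pickle.dump(cam('wrist'),open('cw30','wb'))
im=robot.read_camera('wrist'); crop(0,'pics/w30.png',180,120,270,190,3,im)
im=robot.read_camera('scene'); crop(0,'pics/s30.png',180,100,260,200,3,im)
E
```

```text
t 43.92 pos [ 0.4253 -0.1587  0.1696] jaw 1.612 F [0.2 0.8 0.2] op 0.07 q6 -2.08
y axis [ 0.002 -0.001 -1.   ]
LIN [-0.0001 -0.0004  0.0027] YAW 0.001
```

View pics/w30.png

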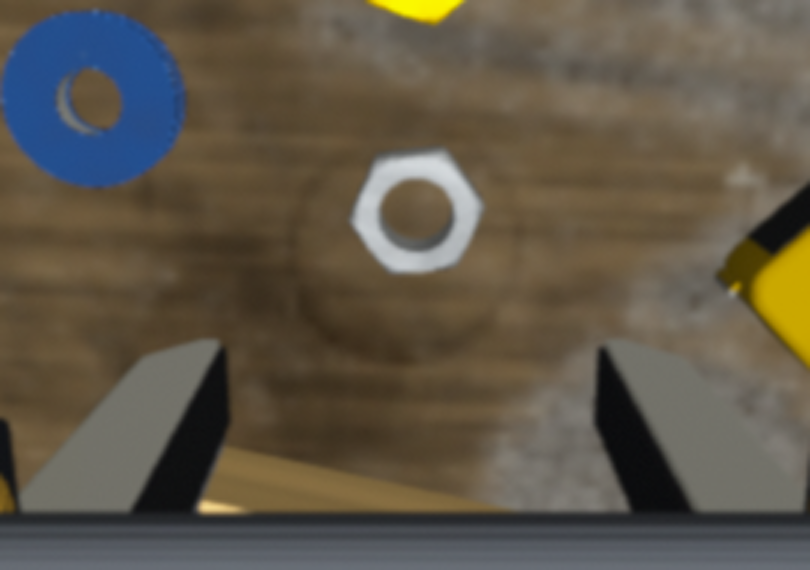

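View pics/s30.png

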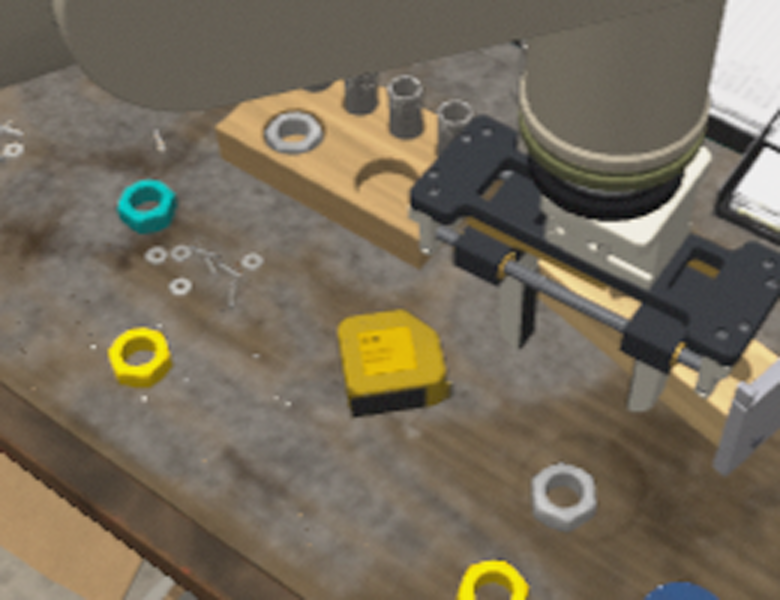

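```bash
python3 - <<'E'
from fitr import *
c=pickle.load(open('cw30','rb')); W=lambda u:(u[0]/3+180,u[1]/3+120)
pts=[(351,215),(378,157),(445,150),(483,208),(456,268),(387,273)]
P=np.array([ray(0,W(u),.018,c)[:2] for u in pts]); print(P.mean(0))
for i in range(3): d=P[(i+3)%6]-P[i]; print(np.hypot(*d),np.degrees(np.arctan2(d[1],d[0]))%60)
print(ray(0,W((417,212)),.018,c))
E
```

```text
[ 0.42543064 -0.15636073]
0.04451506928874844 35.45637947840139
0.046575332749082064 36.78224762888078
0.046790541858914535 37.731863031291326
[ 0.42525592 -0.15625994  0.018     ]
```

```bash
python3 - <<'E'
from fitr import *
plan([.4255,-.156,.016],np.radians(66.7))
E
```

```text
t 44.02 pos [ 0.4263 -0.1559  0.1695] jaw 1.615 F [0.2 0.5 0.2] op 0.0699 q6 -2.08
y axis [ 0.003  0.    -1.   ]
LIN [-1.200e-03  1.535e-01 -1.000e-04] YAW 0.451
```

Request:
{"op": "carry_out", "data": {
  "increments": [
    {"linear":[0,0.02,0],"yaw":0.17},
    {"linear":[0,0.04,0],"yaw":0.34},
    {"linear":[0,0.06,0],"yaw":0.451},
    {"linear":[0,0.09,0],"yaw":0.451},
    {"linear":[0,0.1,0],"yaw":0.451}
  ]
}}

```text
t: 44.65
tool_pos: [0.4258, -0.1538, 0.0676]
orientation: [-1.545, 0.317, -0.316]
force: [-0.4, -0.2, 0.4]
opening: 0.0698
```

```bash
python3 - <<'E'
from fitr import *
plan([.4255,-.156,.016],np.radians(66.7))
im=robot.read_camera('wrist'); crop(0,'pics/w31.png',180,120,270,190,3,im)
E
```

```text
t 44.65 pos [ 0.4258 -0.1538  0.0676] jaw 1.167 F [-0.4 -0.2  0.4] op 0.0698 q6 -1.63
y axis [-0.     0.002 -1.   ]
LIN [ 0.0007  0.0515 -0.0022] YAW 0.003
```

View pics/w31.png

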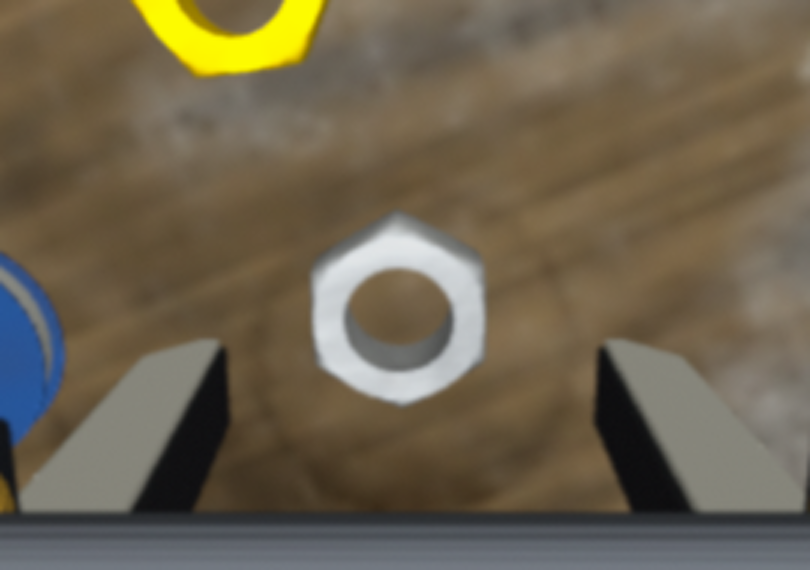

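Request:
{"op": "carry_out", "data": {
  "increments": [
    {"linear":[0.0007,0.015,-0.0027],"yaw":0},
    {"linear":[0.0007,0.035,-0.0027],"yaw":0},
    {"linear":[0.0007,0.05,-0.0027],"yaw":0},
    {"linear":[0.0007,0.05,-0.0027],"yaw":0}
  ]
}}

```text
t: 45.2
tool_pos: [0.4242, -0.1562, 0.016]
orientation: [-1.545, 0.32, -0.314]
force: [0.4, -0.1, -0.3]
opening: 0.0696
```

Request:
{"op": "carry_out", "data": {
  "increments": [
    {"linear":[0,0,0],"yaw":0},
    {"linear":[0,0,0],"yaw":0},
    {"linear":[0,0,0],"yaw":0},
    {"linear":[0,0,0],"yaw":0},
    {"linear":[0,0,0],"yaw":0}
  ],
  "gripper": 0
}}

```text
t: 45.82
tool_pos: [0.4246, -0.1564, 0.0165]
orientation: [-1.545, 0.319, -0.315]
force: [-0.4, 0.5, 4.1]
opening: 0.0405
```

```bash
python3 - <<'E'
from fitr import *
plan([.5627,.0943,.1],np.radians(92.3))
M=Ro.from_euler('z',.008).as_matrix()
print('rec-46 from rec46', np.array([.5618,.1862])+(M@[0,-.092,0])[:2])
E
```

```text
t 45.83 pos [ 0.4246 -0.1564  0.0165] jaw 1.167 F [-0.4  0.5  4.1] op 0.0405 q6 -1.64
y axis [-0.002  0.003 -1.   ]
LIN [ 0.0282 -0.0831  0.285 ] YAW -0.444
rec-46 from rec46 [0.56253599 0.09420294]
```

Request:
{"op": "carry_out", "data": {
  "increments": [
    {"linear":[0,-0.05,0],"yaw":0},
    {"linear":[0.0,-0.11,0.02],"yaw":-0.1},
    {"linear":[0.004,-0.14,0.07],"yaw":-0.25},
    {"linear":[0.01,-0.14,0.13],"yaw":-0.4},
    {"linear":[0.016,-0.14,0.19],"yaw":-0.43}
  ]
}}

```text
t: 46.45
tool_pos: [0.5153, 0.0131, 0.1575]
orientation: [-1.568, -0.022, 0.022]
force: [0.8, -0.9, -1.7]
opening: 0.0405
```

```bash
python3 - <<'E'
from fitr import *
plan([.5630,.0942,.085],1.579)
E
```

```text
t 46.45 pos [0.5153 0.0131 0.1575] jaw 1.599 F [ 0.8 -0.9 -1.7] op 0.0405 q6 -1.68
y axis [-0.     0.003 -1.   ]
LIN [0.05   0.0727 0.0795] YAW 0.02
```

Request:
{"op": "carry_out", "data": {
  "increments": [
    {"linear":[0.03,0.0,0.04],"yaw":0.02},
    {"linear":[0.048,0.02,0.079],"yaw":0.02},
    {"linear":[0.048,0.05,0.079],"yaw":0.02},
    {"linear":[0.048,0.072,0.079],"yaw":0.02},
    {"linear":[0.048,0.072,0.079],"yaw":0.02}
  ]
}}

```text
t: 47.08
tool_pos: [0.5588, 0.0937, 0.083]
orientation: [-1.569, -0.002, 0.011]
force: [-0.1, 0.9, -1.5]
opening: 0.0402
```

```bash
python3 - <<'E'
from fitr import *
plan([.5630,.0942,.055],1.579)
pickle.dump(cam('wrist'),open('cw32','wb'))
im=robot.read_camera('wrist'); crop(0,'pics/w32.png',180,120,270,190,3,im)
E
```

```text
t 47.08 pos [0.5588 0.0937 0.083 ] jaw 1.579 F [-0.1  0.9 -1.5] op 0.0402 q6 -1.51
y axis [-0.006  0.002 -1.   ]
LIN [0.0044 0.0279 0.0004] YAW 0.0
```

View pics/w32.png

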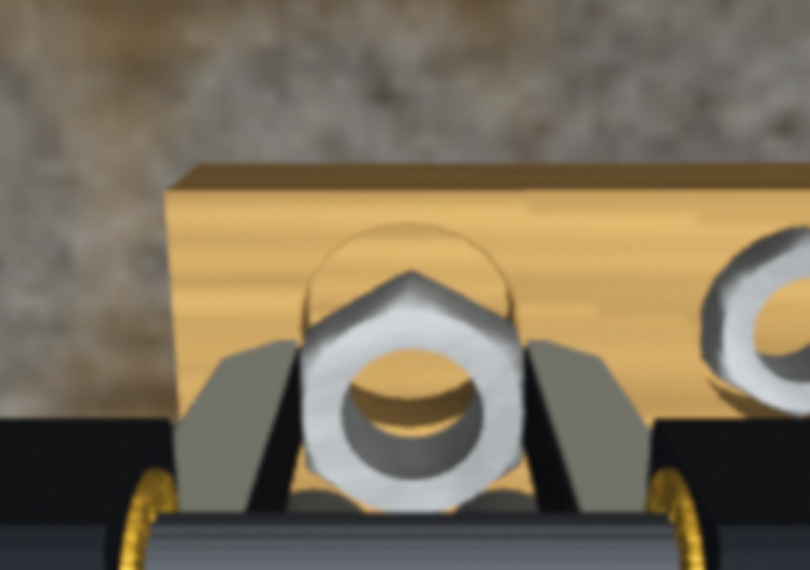

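```bash
python3 - <<'E'
from fitr import *
c=pickle.load(open('cw32','rb')); W=lambda u:(u[0]/3+180,u[1]/3+120)
print('recess', [ray(0,W(u),.036,c).round(4) for u in ((410,222),(302,318),(515,318))])
print('nut',ray(0,W((412,413)),.083-.0165+.018,c))
E
```

```text
recess [array([0.5361, 0.0939, 0.036 ]), array([0.559 , 0.0692, 0.036 ]), array([0.5586, 0.1182, 0.036 ])]
nut [0.55994223 0.09432308 0.0845    ]
```

Request:
{"op": "carry_out", "data": {
  "increments": [
    {"linear":[0.003,0.01,0],"yaw":0},
    {"linear":[0.003,0.02,0],"yaw":0},
    {"linear":[0.003,0.026,0],"yaw":0},
    {"linear":[0.003,0.026,0],"yaw":0}
  ]
}}

```text
t: 47.62
tool_pos: [0.5624, 0.0936, 0.058]
orientation: [-1.568, -0.003, 0.01]
force: [-0.8, 0.0, -1.4]
opening: 0.0407
```

```bash
python3 - <<'E'
from fitr import *
plan([.5605,.0937,.048],1.579)
im=robot.read_camera('wrist'); crop(0,'pics/w33.png',180,120,270,190,3,im)
E
```

```text
t 47.62 pos [0.5624 0.0936 0.058 ] jaw 1.579 F [-0.8  0.  -1.4] op 0.0407 q6 -1.51
y axis [-0.004  0.002 -1.   ]
LIN [-0.0019  0.01    0.0001] YAW -0.0
```

View pics/w33.png

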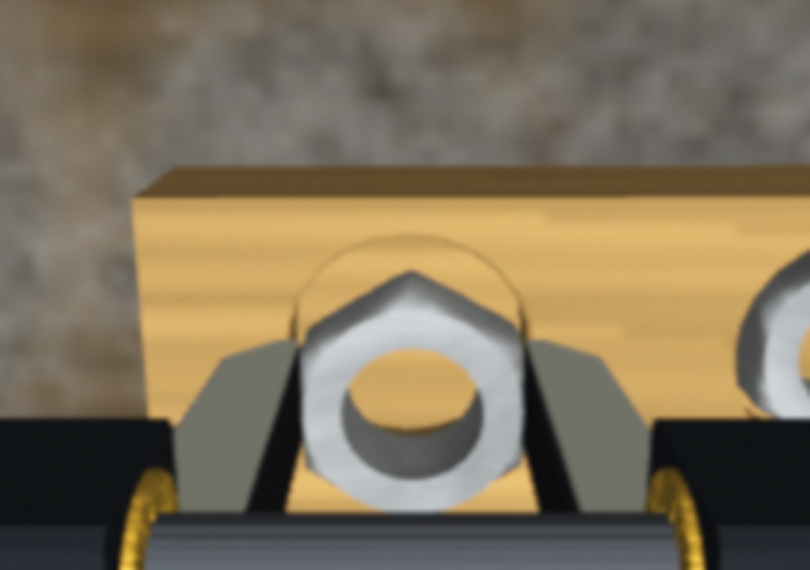

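Request:
{"op": "carry_out", "data": {
  "increments": [
    {"linear":[-0.0019,0.003,0],"yaw":0},
    {"linear":[-0.0019,0.006,0],"yaw":0},
    {"linear":[-0.0018,0.0095,0],"yaw":0},
    {"linear":[-0.0018,0.0095,0],"yaw":0}
  ]
}}

```text
t: 48.18
tool_pos: [0.5606, 0.0936, 0.0486]
orientation: [-1.568, -0.003, 0.01]
force: [-0.9, -0.6, -0.7]
opening: 0.0404
```

```bash
python3 - <<'E'
from fitr import *
plan([.5605,.0937,.0455],1.579)
im=robot.read_camera('wrist'); crop(0,'pics/w34.png',180,120,270,190,3,im)
E
```

```text
t 48.17 pos [0.5606 0.0936 0.0486] jaw 1.579 F [-0.9 -0.6 -0.7] op 0.0404 q6 -1.51
y axis [-0.004  0.002 -1.   ]
LIN [-0.0001  0.0031  0.0001] YAW -0.0
```

View pics/w34.png

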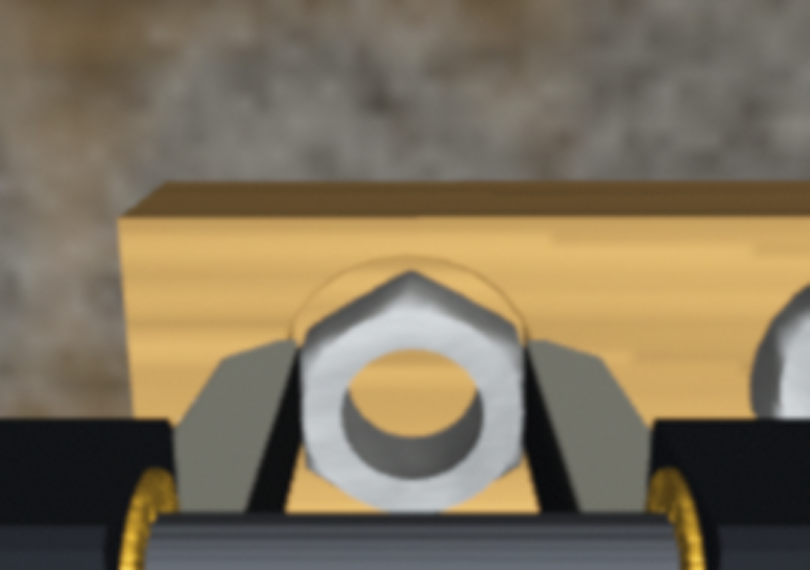

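Request:
{"op": "carry_out", "data": {
  "increments": [
    {"linear":[0,0.0015,0],"yaw":0},
    {"linear":[0,0.0028,0],"yaw":0},
    {"linear":[0,0.0028,0],"yaw":0}
  ]
}}

```text
t: 48.6
tool_pos: [0.5606, 0.0936, 0.0459]
orientation: [-1.568, -0.003, 0.009]
force: [0.0, 1.0, -1.3]
opening: 0.0402
```

Request:
{"op": "carry_out", "data": {
  "increments": [
    {"linear":[0,0,0],"yaw":0},
    {"linear":[0,-0.0005,0],"yaw":0},
    {"linear":[0,-0.0005,0],"yaw":0},
    {"linear":[0,-0.03,0],"yaw":0},
    {"linear":[0,-0.08,0],"yaw":0}
  ],
  "gripper": 0.7
}}

```text
t: 49.22
tool_pos: [0.5591, 0.0933, 0.1245]
orientation: [-1.569, 0.001, 0.013]
force: [-0.3, -0.2, -0.7]
opening: 0.0651
```

```bash
python3 - <<'E'
from fitr import *
plan([.5605,.0937,.0455],1.579)
pickle.dump(cam('wrist'),open('cw35','wb'))
im=robot.read_camera('wrist'); crop(0,'pics/w35.png',180,120,270,190,3,im)
E
```

```text
t 49.23 pos [0.5591 0.0933 0.1245] jaw 1.579 F [-0.3 -0.2 -0.7] op 0.0651 q6 -1.51
y axis [-0.009  0.002 -1.   ]
LIN [0.0021 0.079  0.0002] YAW -0.0
```

View pics/w35.png

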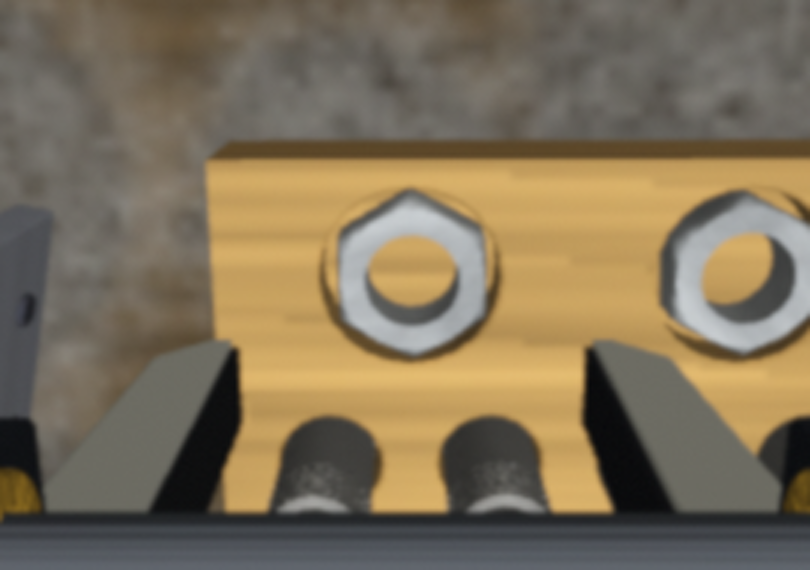

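```bash
python3 - <<'E'
from fitr import *
c=pickle.load(open('cw35','rb')); f,cx,cy,R,t=c; o=-R.T@t; print(o)
W=lambda u:(u[0]/3+180,u[1]/3+120)
for z in (.036,.041,.046):
    a,b=ray(0,W((339,270)),z,c),ray(0,W((488,270)),z,c); print(z,np.linalg.norm(a-b), np.linalg.norm(ray(0,W((320,270)),z,c)-ray(0,W((500,270)),z,c)))
# first nut flats: right off-screen; predict where first nut flush top-face hexagon would be
im=robot.read_camera('scene'); crop(0,'pics/s35.png',230,100,140,90,5.6,im)
im=robot.read_camera('wrist'); crop(0,'pics/w36.png',220,150,270,110,2.9,im)
E
```

```text
[0.48804799 0.09283896 0.28257203]
0.036 0.04061205734758632 0.04906066163720354
0.041 0.039788524018000246 0.04806580708738391
0.046 0.03896499068841417 0.04707095253756427
```

View pics/s35.png

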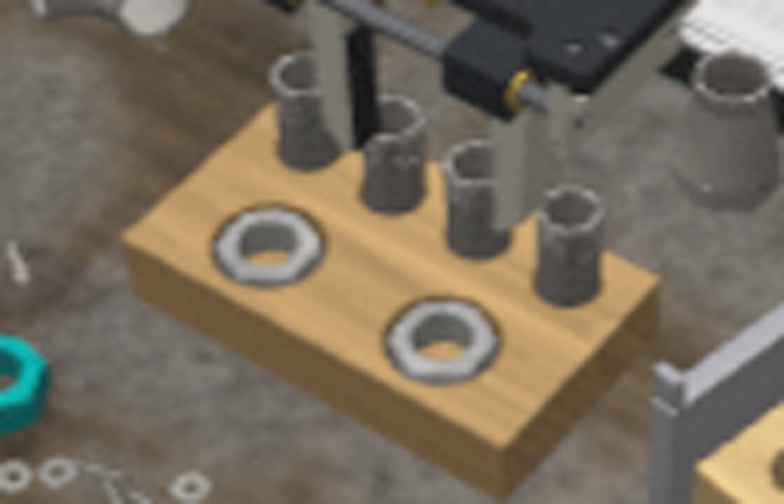

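View pics/w36.png

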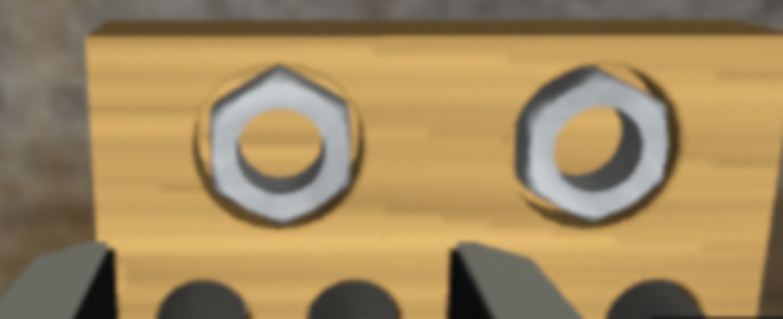

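Request:
{"op": "carry_out", "data": {
  "increments": [
    {"linear":[0.001,0,0],"yaw":0},
    {"linear":[0.001,0.03,0],"yaw":0},
    {"linear":[0.001,0.05,0],"yaw":0},
    {"linear":[0.001,0.065,0],"yaw":0},
    {"linear":[0.001,0.069,0],"yaw":0}
  ],
  "gripper": 0.33
}}

```text
t: 50.0
tool_pos: [0.5638, 0.0938, 0.059]
orientation: [-1.568, -0.006, 0.006]
force: [-0.1, -0.5, 0.6]
opening: 0.0311
```

```bash
python3 - <<'E'
from fitr import *
plan([.5605,.0937,.044],1.579)
E
```

```text
t 50.0 pos [0.5638 0.0938 0.059 ] jaw 1.579 F [-0.1 -0.5  0.6] op 0.0311 q6 -1.51
y axis [ 0.     0.003 -1.   ]
LIN [-0.0033  0.015  -0.0001] YAW -0.0
```

Request:
{"op": "carry_out", "data": {
  "increments": [
    {"linear":[-0.002,0.005,0],"yaw":0},
    {"linear":[-0.002,0.009,0],"yaw":0},
    {"linear":[-0.002,0.012,0],"yaw":0},
    {"linear":[-0.002,0.0145,0],"yaw":0},
    {"linear":[-0.002,0.0145,0],"yaw":0}
  ]
}}

```text
t: 50.62
tool_pos: [0.5619, 0.0938, 0.0446]
orientation: [-1.568, -0.007, 0.006]
force: [-0.0, -0.0, 0.7]
opening: 0.0306
```

```bash
python3 - <<'E'
from fitr import *
plan([.5605,.0937,.044],1.579)
E
```

```text
t 50.62 pos [0.5619 0.0938 0.0446] jaw 1.579 F [-0.  -0.   0.7] op 0.0306 q6 -1.51
y axis [ 0.     0.003 -1.   ]
LIN [-0.0014  0.0006 -0.0001] YAW -0.0
```

Request:
{"op": "carry_out", "data": {
  "increments": [
    {"linear":[0,-0.04,0],"yaw":0},
    {"linear":[0,-0.1,0],"yaw":0},
    {"linear":[-0.05,-0.15,0],"yaw":0},
    {"linear":[-0.1,-0.18,0],"yaw":0},
    {"linear":[-0.13,-0.18,0],"yaw":0}
  ]
}}

```text
t: 51.25
tool_pos: [0.4319, 0.0925, 0.2282]
orientation: [-1.568, -0.011, 0.001]
force: [0.3, -0.3, -0.3]
opening: 0.031
```

Request:
{"op": "carry_out", "data": {
  "increments": [
    {"linear":[0,0,-0.06],"yaw":0},
    {"linear":[0,0,-0.12],"yaw":0},
    {"linear":[0,0,-0.17],"yaw":0},
    {"linear":[0,0,-0.17],"yaw":0}
  ]
}}

```text
t: 51.75
tool_pos: [0.4331, -0.0804, 0.2279]
orientation: [-1.568, -0.008, -0.003]
force: [1.0, 0.0, 0.0]
opening: 0.0307
```

```bash
python3 - <<'E'
from fitr import *
plan([.5605,.0937,.044],1.579)
im=robot.read_camera('scene'); crop(0,'pics/s40.png',230,90,180,110,4.4,im)
im=robot.read_camera('top'); crop(0,'pics/t40.png',225,90,270,200,2.9,im)
E
```

```text
t 51.75 pos [ 0.4331 -0.0804  0.2279] jaw 1.574 F [1. 0. 0.] op 0.0307 q6 -1.88
y axis [ 0.007  0.002 -1.   ]
LIN [0.1267 0.1852 0.1733] YAW -0.005
```

View pics/s40.png

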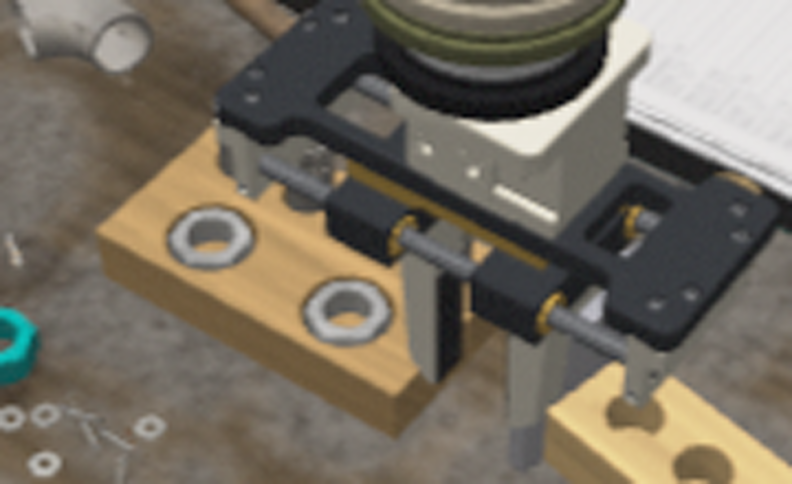

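View pics/t40.png

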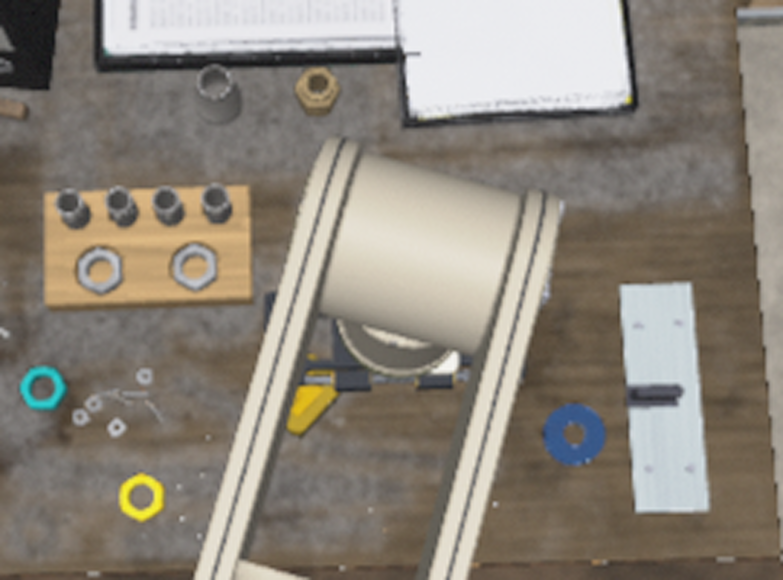

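```bash
python3 - <<'E'
from fitr import *
ct,cs=cam('top'),cam('scene')
M=Ro.from_euler('z',.0095).as_matrix()
for y in (69,23,-23,-69):
    X=M@[.033,y/1e3,.078]+[.5853,.1394,0]
    print(y,((proj(0,X,ct)-[225,90])*2.9).round(1),((proj(0,X,cs)-[230,100])*5.6).round(1), ((proj(0,X+[0,0,.005],cs)-[230,100])*5.6).round(1))
E
python3 - <<'E'
import cv2
im=cv2.imread('pics/s35.png'); cv2.imwrite('pics/s35z.png',cv2.resize(im[30:320,230:640],None,fx=1.9,fy=1.9))
E
```

```text
69 [ 68.9 200.7] [302.6  76.3] [301.6  67.5]
23 [117.4 198.9] [388.3 119.6] [387.7 110.8]
-23 [166.  197.1] [476.9 164.3] [476.6 155.5]
-69 [214.6 195.3] [568.3 210.5] [568.4 201.7]
```

View pics/s35z.png

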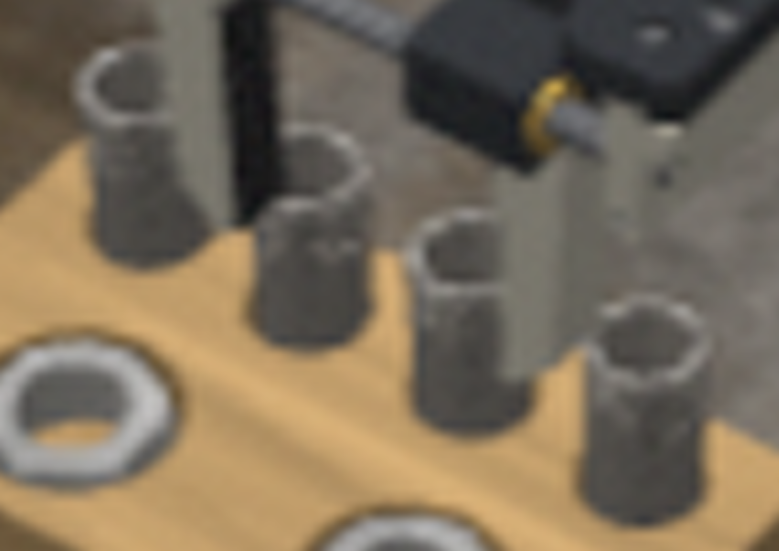

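```bash
python3 - <<'E'
from fitr import *
plan([.618,.164,.12],1.579)
E
```

```text
t 51.85 pos [ 0.4333 -0.0776  0.2277] jaw 1.577 F [-0.1  0.2 -0.2] op 0.0306 q6 -1.88
y axis [ 0.007  0.004 -1.   ]
LIN [0.1855 0.1099 0.24  ] YAW -0.002
```

Request:
{"op": "carry_out", "data": {
  "increments": [
    {"linear":[0.04,0,0.05],"yaw":0},
    {"linear":[0.08,0,0.1],"yaw":0},
    {"linear":[0.12,0.02,0.15],"yaw":0},
    {"linear":[0.15,0.05,0.2],"yaw":0},
    {"linear":[0.1845,0.08,0.24],"yaw":0}
  ],
  "gripper": 0.19
}}

```text
t: 52.48
tool_pos: [0.6125, 0.1626, 0.1537]
orientation: [-1.566, -0.014, 0.001]
force: [0.8, -0.5, 0.1]
opening: 0.0177
```

```bash
python3 - <<'E'
from fitr import *
plan([.618,.164,.09],1.579)
im=robot.read_camera('wrist'); crop(0,'pics/w41.png',100,80,400,260,2,im)
im=robot.read_camera('scene'); crop(0,'pics/s41.png',230,90,180,110,4.4,im)
E
```

```text
t 52.48 pos [0.6125 0.1626 0.1537] jaw 1.58 F [ 0.8 -0.5  0.1] op 0.0177 q6 -1.4
y axis [ 0.008  0.004 -1.   ]
LIN [0.005  0.0638 0.0011] YAW 0.001
```

View pics/w41.png

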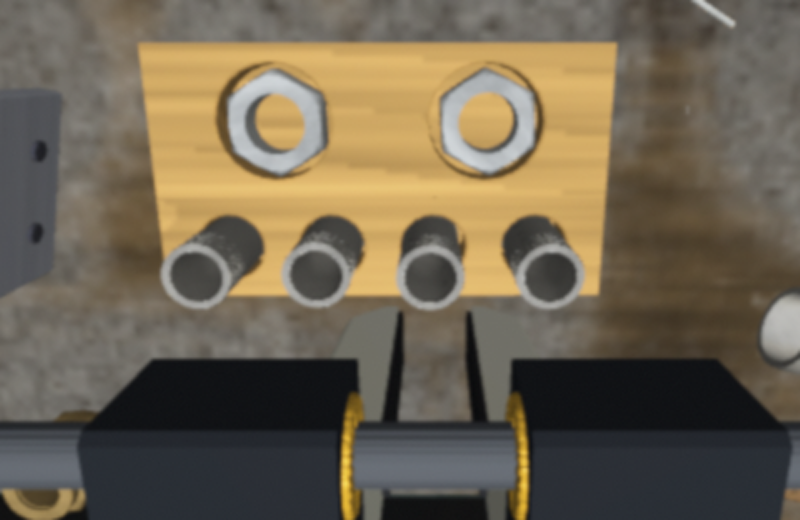

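Request:
{"op": "carry_out", "data": {
  "increments": [
    {"linear":[0.006,0.02,0.001],"yaw":0},
    {"linear":[0.006,0.04,0.001],"yaw":0},
    {"linear":[0.006,0.058,0.001],"yaw":0},
    {"linear":[0.006,0.063,0.001],"yaw":0},
    {"linear":[0.006,0.0655,0.001],"yaw":0}
  ]
}}

```text
t: 53.2
tool_pos: [0.6176, 0.1656, 0.0863]
orientation: [-1.566, -0.011, 0.007]
force: [-12.0, -1.5, 38.9]
opening: 0.0178
```

```bash
python3 - <<'E'
from fitr import *
plan([.6183,.164,.0865],1.579)
E
```

```text
t 53.2 pos [0.6176 0.1656 0.0863] jaw 1.583 F [-12.   -1.5  38.9] op 0.0178 q6 -1.4
y axis [ 0.002  0.005 -1.   ]
LIN [ 0.0007 -0.0002 -0.0016] YAW 0.004
```

Request:
{"op": "carry_out", "data": {
  "increments": [
    {"linear":[0,-0.02,0],"yaw":0},
    {"linear":[0,-0.02,0.044],"yaw":0},
    {"linear":[0,-0.02,0.044],"yaw":0},
    {"linear":[0,-0.008,0.044],"yaw":0},
    {"linear":[0,0.001,0.044],"yaw":0}
  ]
}}

```text
t: 53.82
tool_pos: [0.6175, 0.2086, 0.0858]
orientation: [-1.567, -0.011, 0.006]
force: [-4.9, -3.5, 50.1]
opening: 0.018
```

```bash
python3 - <<'E'
from fitr import *
plan([.618,.210,.0865],1.579)
E
```

```text
t 53.83 pos [0.6175 0.2086 0.0858] jaw 1.582 F [-4.9 -3.5 50.1] op 0.018 q6 -1.34
y axis [ 0.003  0.004 -1.   ]
LIN [ 0.0005 -0.0007  0.0014] YAW 0.003
```

Request:
{"op": "carry_out", "data": {
  "increments": [
    {"linear":[0,-0.025,0],"yaw":0},
    {"linear":[0,-0.025,-0.05],"yaw":0},
    {"linear":[0,-0.025,-0.09],"yaw":0},
    {"linear":[0,-0.012,-0.09],"yaw":0},
    {"linear":[0,-0.001,-0.09],"yaw":0}
  ]
}}

```text
t: 54.45
tool_pos: [0.6185, 0.118, 0.0858]
orientation: [-1.567, -0.01, 0.005]
force: [-6.9, -7.2, 64.0]
opening: 0.0178
```

Request:
{"op": "carry_out", "data": {
  "increments": [
    {"linear":[0,0.001,0],"yaw":0},
    {"linear":[0,0.001,0],"yaw":0}
  ]
}}

```text
t: 54.7
tool_pos: [0.6198, 0.1186, 0.0865]
orientation: [-1.567, -0.013, 0.003]
force: [-3.1, -2.7, 14.5]
opening: 0.0179
```

Request:
{"op": "carry_out", "data": {
  "increments": [
    {"linear":[0,-0.03,0],"yaw":0},
    {"linear":[0,-0.08,0],"yaw":0},
    {"linear":[-0.04,-0.13,-0.05],"yaw":0},
    {"linear":[-0.1,-0.14,-0.1],"yaw":0},
    {"linear":[-0.15,-0.14,-0.15],"yaw":0}
  ]
}}

```text
t: 55.32
tool_pos: [0.4984, -0.0052, 0.2228]
orientation: [-1.567, -0.016, 0.004]
force: [0.3, -1.6, 0.5]
opening: 0.0174
```

Request:
{"op": "carry_out", "data": {
  "increments": [
    {"linear":[-0.02,0,-0.06],"yaw":0},
    {"linear":[-0.02,0,-0.12],"yaw":0},
    {"linear":[-0.02,0,-0.12],"yaw":0},
    {"linear":[-0.02,0,-0.12],"yaw":0}
  ]
}}

```text
t: 55.82
tool_pos: [0.4799, -0.1245, 0.2213]
orientation: [-1.566, -0.015, 0.005]
force: [-1.3, 0.9, 0.1]
opening: 0.0176
```

```bash
python3 - <<'E'
from fitr import *
plan([.6183,.164,.0865],1.579)
im=robot.read_camera('top'); crop(0,'pics/t50.png',225,90,270,200,2.9,im)
im=robot.read_camera('scene'); crop(0,'pics/s50.png',200,80,260,200,3,im)
E
```

```text
t 55.83 pos [ 0.4799 -0.1245  0.2213] jaw 1.583 F [-1.3  0.9  0.1] op 0.0176 q6 -1.95
y axis [ 0.006  0.005 -1.   ]
LIN [0.1412 0.137  0.286 ] YAW 0.004
```

View pics/t50.png

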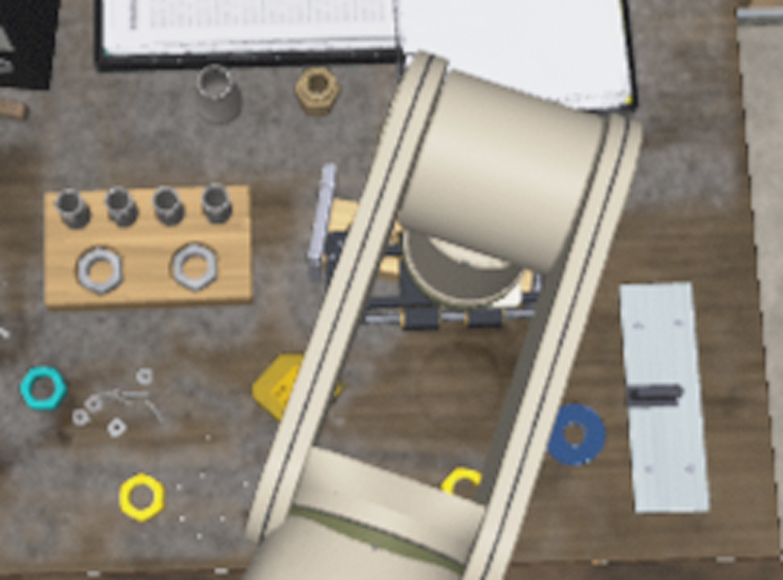

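View pics/s50.png

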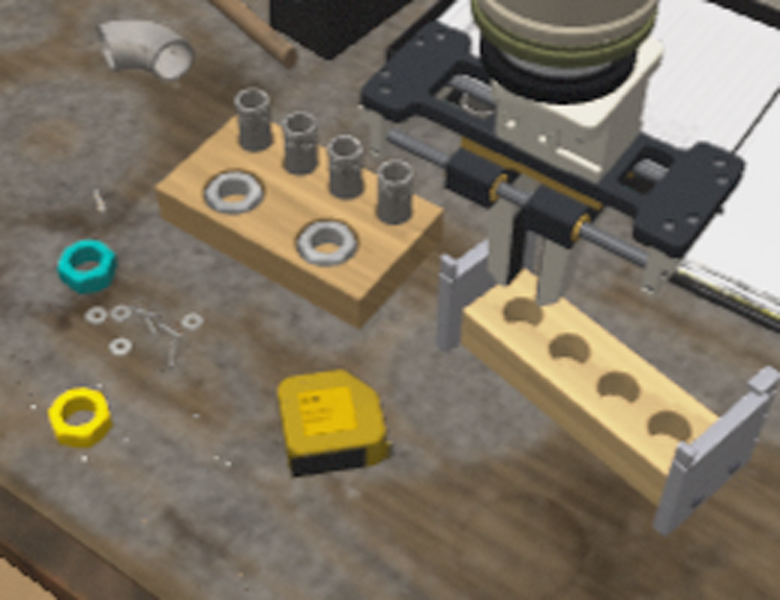

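All four nipples and both nuts are seated, the cover is flat with its fin up, and the arm is clear. Handing in.

```bash
python3 -c "
from plant import robot
print(robot.close_job())"
```

```text
the job is handed in; nothing more can be done
None
```

The job is done and handed in at about 56 s. No verdict was reported.

- **Cover:** I lifted it at the front, tilted it back, drew it out over the stops and laid it flat, fin up, on the bench at the right. In the last pictures it lies where I left it.
- **Nipples:** All four came out of the rack, each into its own hole. Pressing on three of them stopped the fingertips at 78 mm, the home height, and I judged the fourth home from its release height and the pictures. The second nipple caught the hole's edge at about 20 N and went in after a shift of 1 to 2 mm. The one in the leftmost hole may lean a few degrees.
- **Nuts:** Both lie in their recesses.
  - **Left nut:** pressed down, the fingertips stopped level with the block's top. The fingers may have been resting on the wood rather than the nut.
  - **Right nut:** the fingertips went down to about 0.6 mm above the block without touching it.
- **Bystanders:** The tape measure and thread tape show no shift in the last pictures, compared by eye.
- **Forces:** Check presses on the nipples peaked at a reading of about 64 N at the wrist, under the 120 N limit.

No final check failed or disagreed with the others.

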